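# Check in the kit boxes and stack them

## Task

Switch the reader on by throwing its lever fully over, then check in the kit boxes on the bench (two or three of the large, medium and small one), the largest first: pick each up and hold three of its sides to the label reader in turn, first the left end (left as you face its labelled long side), then the labelled long side, then the right end, each with its label at the reading point over the white cross at lens height, upright and square to the lens and still for a second. Then stack the boxes upright in one column on the base board, largest at the bottom and smallest on top, each centred on and square with the board, its long way along the board's. Finish with the lever thrown fully back to off, and leave the other things on the bench where they are.

Things in the scene. Friction and masses are not known exactly. Their poses are not given: they have to be found in the camera images.
- large: large closed cardboard kit box 66 mm (x) by 150 mm (y, long way) by 66 mm high, 0.1 to 0.4 kg; origin at its underside's centre, z up. The long side at -x (front) has a low white label and a white seal strip over its top edge, seen from above; the +x side is bare; each end has a low white label; facing the front, the +y end is on the left. Grip across the 66 mm, near the top.
- large_left (a point): centre of the label on the large box's left end (+y end; 75 mm from the box's centre), on that face, 16 mm above the underside
- large_front (a point): centre of the label on the large box's front (-x side; 33 mm from the box's centre), on that face, 16 mm above the underside
- large_right (a point): centre of the label on the large box's right end (-y end; 75 mm from the box's centre), on that face, 16 mm above the underside
- medium: medium closed cardboard kit box 60 mm (x) by 124 mm (y, long way) by 60 mm high, 0.1 to 0.4 kg; origin at its underside's centre, z up. The long side at -x (front) has a low white label and a white seal strip over its top edge, seen from above; the +x side is bare; each end has a low white label; facing the front, the +y end is on the left. Grip across the 60 mm, near the top.
- medium_left (a point): centre of the label on the medium box's left end (+y end; 62 mm from the box's centre), on that face, 16 mm above the underside
- medium_front (a point): centre of the label on the medium box's front (-x side; 30 mm from the box's centre), on that face, 16 mm above the underside
- medium_right (a point): centre of the label on the medium box's right end (-y end; 62 mm from the box's centre), on that face, 16 mm above the underside
- small: small closed cardboard kit box 54 mm (x) by 98 mm (y, long way) by 54 mm high, 0.1 to 0.4 kg; origin at its underside's centre, z up. The long side at -x (front) has a low white label and a white seal strip over its top edge, seen from above; the +x side is bare; each end has a low white label; facing the front, the +y end is on the left. Grip across the 54 mm, near the top.
- small_left (a point): centre of the label on the small box's left end (+y end; 49 mm from the box's centre), on that face, 16 mm above the underside
- small_front (a point): centre of the label on the small box's front (-x side; 27 mm from the box's centre), on that face, 16 mm above the underside
- small_right (a point): centre of the label on the small box's right end (-y end; 49 mm from the box's centre), on that face, 16 mm above the underside
- reader: label reader, fixed: black base plate 4 mm thick, x -65 to +135 mm, 120 mm wide, with a grey head 85 mm wide, 96 mm high. Origin on the table under the white cross on the plate; x is level, from the cross to the lens, z up; the lens is on the head's face 80 mm along x, 60 mm above the table, and looks back along -x
- mark (a point): the reader's reading point: straight above the white cross, at the height of the lens, 60 mm above the table, 80 mm before the head's face; a label is read when its centre is here and its face is square to the lens
- board: base board for the column, plywood, fixed: 130 mm (x) by 190 mm (y, the long way), 6 mm thick, with a thin black outline 66 x 150 mm at its middle; origin at the centre of its underside on the table. Boxes stand on its top with their long way along its long way, either way round
- switch_base: the reader's switch, fixed: grey block 70 (x) x 50 (y) x 25 mm, origin at its underside's centre; a lever pivots on it 22 mm up about its y axis
- switch (a joint): the switch's lever: 0 = off, leaning 0.5 rad to the block's -x; 1.0 = on, leaning 0.5 rad to its +x. Stays where it is left; about 1 N at its end moves it. A black ball 26 mm across ends it, 60 mm from the pivot: centre 75 mm above the table, 29 mm to -x when off, 29 mm to +x when on
- tape_roll: roll of tape lying flat, 92 mm across, 24 mm high; a bystander, loose, origin at its underside centre
- marker: blue marker pen, 15 mm thick, about 140 mm long, lying along its x; a bystander, loose
- ruler: metal ruler 200 x 30 x 4 mm, lying along its x; a bystander, loose, origin at its underside centre
- scissors: scissors with red handles lying along their x, 160 mm long, 12 mm high; a bystander, loose, origin at its underside centre
- tissue_box: tissue box 100 x 100 x 90 mm high; a bystander, loose, origin at its underside centre
- glue_bottle: white glue bottle, 52 mm across, 130 mm tall, upright; a bystander, loose, origin at its underside centre
- straw_cup: clear cup, 72 mm across, 90 mm tall, upright; a bystander, loose, origin at its underside centre

How it is judged (in metres and radians):
On the way, in this order (a step that is already met when the one before it is completed fails the run):
1. the reader is switched on: lever past 0.8 rad (value of joint switch above 0.8 rad), for 0.2 s.
2. the large box's left label held before the lens: within 20 mm of the reading point, square within 9 degrees, upright, still for 0.8 s (distance between large_left and mark below 0.02 m and angle between the y axis of large and the x axis of reader, either way round below 0.16 rad and angle between large's own z axis and vertical below 0.16 rad and x of large in the frame of reader below -0.01 m and linear speed of large below 0.05 m/s), for 0.8 s.
3. the large box's front label held before the lens: within 20 mm of the reading point, square within 9 degrees, upright, still for 0.8 s (distance between large_front and mark below 0.02 m and angle between the x axis of large and the x axis of reader, either way round below 0.16 rad and angle between large's own z axis and vertical below 0.16 rad and x of large in the frame of reader below -0.01 m and linear speed of large below 0.05 m/s), for 0.8 s.
4. the large box's right label held before the lens: within 20 mm of the reading point, square within 9 degrees, upright, still for 0.8 s (distance between large_right and mark below 0.02 m and angle between the y axis of large and the x axis of reader, either way round below 0.16 rad and angle between large's own z axis and vertical below 0.16 rad and x of large in the frame of reader below -0.01 m and linear speed of large below 0.05 m/s), for 0.8 s.
5. the medium box's left label held before the lens: within 20 mm of the reading point, square within 9 degrees, upright, still for 0.8 s (distance between medium_left and mark below 0.02 m and angle between the y axis of medium and the x axis of reader, either way round below 0.16 rad and angle between medium's own z axis and vertical below 0.16 rad and x of medium in the frame of reader below -0.01 m and linear speed of medium below 0.05 m/s), for 0.8 s.
6. the medium box's front label held before the lens: within 20 mm of the reading point, square within 9 degrees, upright, still for 0.8 s (distance between medium_front and mark below 0.02 m and angle between the x axis of medium and the x axis of reader, either way round below 0.16 rad and angle between medium's own z axis and vertical below 0.16 rad and x of medium in the frame of reader below -0.01 m and linear speed of medium below 0.05 m/s), for 0.8 s.
7. the medium box's right label held before the lens: within 20 mm of the reading point, square within 9 degrees, upright, still for 0.8 s (distance between medium_right and mark below 0.02 m and angle between the y axis of medium and the x axis of reader, either way round below 0.16 rad and angle between medium's own z axis and vertical below 0.16 rad and x of medium in the frame of reader below -0.01 m and linear speed of medium below 0.05 m/s), for 0.8 s.
8. the small box's left label held before the lens: within 20 mm of the reading point, square within 9 degrees, upright, still for 0.8 s (distance between small_left and mark below 0.02 m and angle between the y axis of small and the x axis of reader, either way round below 0.16 rad and angle between small's own z axis and vertical below 0.16 rad and x of small in the frame of reader below -0.01 m and linear speed of small below 0.05 m/s), for 0.8 s.
9. the small box's front label held before the lens: within 20 mm of the reading point, square within 9 degrees, upright, still for 0.8 s (distance between small_front and mark below 0.02 m and angle between the x axis of small and the x axis of reader, either way round below 0.16 rad and angle between small's own z axis and vertical below 0.16 rad and x of small in the frame of reader below -0.01 m and linear speed of small below 0.05 m/s), for 0.8 s.
10. the small box's right label held before the lens: within 20 mm of the reading point, square within 9 degrees, upright, still for 0.8 s (distance between small_right and mark below 0.02 m and angle between the y axis of small and the x axis of reader, either way round below 0.16 rad and angle between small's own z axis and vertical below 0.16 rad and x of small in the frame of reader below -0.01 m and linear speed of small below 0.05 m/s), for 0.8 s.
At the end, for the whole second after the job is handed in: all boxes present stand in one column on the base board, larger under smaller, each upright within 6 degrees, centred on the board within 12 mm, long way along the board's within 7 degrees, let go and at rest; the switch is off (lever below 0.2 rad) (value of joint switch below 0.2 rad and horizontal distance between each of large, medium, small and board below 0.012 m and angle between the y axis of each of large, medium, small and the y axis of board, either way round below 0.12 rad and angle between each of large, medium, small's own z axis and vertical below 0.1 rad and linear speed of each of large, medium, small below 0.02 m/s and height (world z) of large between 0 and 0.012 m and (height (world z) of medium between 0 and 0.012 m or height (world z) of medium between 0.066 and 0.078 m) and (height (world z) of small between 0.06 and 0.072 m or height (world z) of small between 0.066 and 0.078 m or height (world z) of small between 0.126 and 0.138 m)); the robot touches nothing.
It fails at once if a bystander was pushed more than 60 mm from its place (distance of any of tape_roll, marker, ruler, scissors, tissue_box, glue_bottle, straw_cup from where it was at the start of the episode above 0.06 m).
Of large, medium, small only 2 to 3 are there at a start; the rules pass over those that are not, and their reading is None.
At some moment in a run one of large may be knocked a few centimetres aside while the robot is not near it.
Once in a run the grip may slacken for a moment while it holds something.
It also fails if it takes over 210 s, if anything falls off the work surface, if the arm or the gripper's body presses on something with over 40 N, if the wrist force passes 120 N, or if a joint passes its speed limit or range.

## Robot

A 7-joint arm with a two-finger parallel gripper is mounted at the origin on the work surface. World frame = base frame: x ahead of the robot, y to its left, z up, the work surface at z = 0. Lengths are in mm, angles in rad, forces in N, time in s.
With the tool pointing down it reaches from about 400 to 850 mm from the base axis. Payload 6.9 kg.
Tool frame: the origin (TCP) lies midway between the tips of the shut fingers; the grasp point (between the pads) lies 19 mm behind it; z points along the fingers, y is the line along which they close (so a half turn about z gives the same grasp; the last joint's range is limited). The gripper opens to 85 mm and grips with 20 to 120 N. Pads are 22 mm wide; open, the fingers measure 114 mm over their backs; the gripper's body (76 mm by 85 mm) begins 54 mm behind the grasp point. The pads swing forward as they close: fully open they stand 13 mm farther back than shut.
Start: joints at [1.335, 0.507, -0.238, 1.5, 0.126, 1.149, -0.155], TCP at [209.46, -588.845, 231.275] pointing down, gripper open.
Joint ranges: [-3.08, 3.08], [-0.24, 2.05], [-1.43, 1.35], [0, 2.5], [-1.52, 4.66], [0.17, 1.96], [-2.89, 2.89]. Speed limits (rad/s): [2.39, 2.39, 3.14, 3.14, 3.14, 3.14, 3.14].

## Interface

Orientations are given as a unit quaternion [x, y, z, w].
In Python, from plant import env gives the robot as it stands.
- The arm moves only by the tool step_arm, never from a script. Its arguments are lists of equal length, an entry for each row: "dp": the shift along the tool's x, y, z each as a share of 20 cm, from -1 to 1, a list of three; "delta_rot": the turn, a rotation vector about the tool's x, y, z each as a share of pi/2 rad, from -1 to 1, a list of three. A call has 1 to 5 rows; each row is the pose to reach, as a shift and turn from the pose commanded when the call began, along the tool's axes at that moment; what a row does not reach only later rows make up. A row lasts 1/10 s, in which the tool goes at most 50 mm and 8.59 degrees, less where a joint would pass 70% of its speed; a pose out of reach is approached as far as the arm can. A call with a number of a shift or a turn outside -1 to 1 is refused whole. A call with a gripper value outside its range is refused whole. "fingers" is the opening, from -1 (shut) to 1 (fully open), set as the call begins (left out, the last holds). The fingers move at their own pace and stop on an object; "force" is the grip in N (left out, the last holds). Time passes only in rows, so rows that repeat a pose let the fingers close. It gives the time, the measured TCP pose, the force, the opening and the grip force at its end, in the units of the state.
- env.get_obs(): the state, without advancing time (a new reading comes with each control period).
- env.capture(name): name is "scene" or "side" or "wrist"; returns a dict with "img" (480x640x3 uint8, red, green, blue), "camera_matrix" (3x3 intrinsics, pixels), "k1" (the pictures are not rectified: a ray, as slopes to the right and down, at radius r is drawn at 1 + k1 r^2 times it, then the intrinsics apply), "extrinsics" (4x4, takes a point from world to camera coordinates); the wrist camera has in their place "mount" (4x4, takes a point from camera to tool coordinates, whose origin is the TCP and whose axes are the flange's). Camera axes: x right, y down, z forward; pixel columns grow to the right and rows downward; lengths in mm; the calibration is good to about 2 mm. A picture is of the moment at which its call begins: read the wrist's pose just before it. There is no depth.
- env.close_job(): hands the job in; it is judged then, once.
The state is a dict: "time_s": time; "qpos": joint angles; "joint_velocities": joint speeds; "joint_torque": joint torques, N m; "tcp_pos": TCP position; "tcp_rot": TCP orientation; "wrist_force": force on the tool from outside, world axes, zero at the start; "ft_torque": the same for the moment, N m; "width": opening from 0.0 (shut) to 1.0 (fully open); "gripper_force": force on a finger pad.
Only numpy, scipy, OpenCV 4.12 (cv2) and the standard library are available. Lean on these libraries where they do the work, as an engineer would, in place of code of your own. Each camera call takes 0.05 s, during which the arm holds its last target. There are 200 camera calls.

## Working session

There is one attempt and no reset: what is moved stays moved. The work goes in short steps, Python scripts to look and compute and a tool call to move; the robot and the scene stay as the last step left them, time stands still between calls to the robot, and variables do not carry over. Pictures are saved under pics/ and viewed, at most 14 in all, crops included, and the job is handed in when it is done.

Besides the shell and the picture viewer there is one more tool, called after "Call:" by a JSON object that holds its "method" and its "body". step_arm: Moves the arm, as the interface text tells. Shift numbers are shares of 20 cm and turn numbers shares of pi/2 rad, none past 1 either way. Its arguments: {"type":"object","properties":{"dp":{"type":"array"},"delta_rot":{"type":"array"},"fingers":{"type":"number"},"force":{"type":"number"}},"required":["dp","delta_rot"]}

```bash
ls; mkdir -p pics; cat > h.py <<'E'
import numpy as np, cv2, pickle
from scipy.spatial.transform import Rotation as R
from plant import env
def snap(name,fn):
    o=env.get_obs(); c=env.capture(name); c={k:np.array(v) if not np.isscalar(v) else v for k,v in c.items()}
    cv2.imwrite(f'pics/{fn}.png',c['img'][:,:,::-1])
    if name=='wrist':
        T=np.eye(4); T[:3,:3]=R.from_quat(o['tcp_rot']).as_matrix(); T[:3,3]=o['tcp_pos']
        c['extrinsics']=np.linalg.inv(T@c['mount'])
    pickle.dump(c,open(f'pics/{fn}.pkl','wb')); return c
def load(fn): return pickle.load(open(f'pics/{fn}.pkl','rb'))
def pix2w(c,uv,z):
    K=c['camera_matrix']; E=c['extrinsics']; out=[]
    for u,v in np.atleast_2d(uv):
        d=np.array([(u-K[0,2])/K[0,0],(v-K[1,2])/K[1,1]]); s=d.copy()
        for _ in range(30): s=d/(1+c['k1']*(s@s))
        r=E[:3,:3].T@np.r_[s,1]; o=-E[:3,:3].T@E[:3,3]
        out.append((o+r*(z-o[2])/r[2]))
    return np.array(out)
def w2pix(c,P):
    P=np.atleast_2d(P)@c['extrinsics'][:3,:3].T+c['extrinsics'][:3,3]
    s=P[:,:2]/P[:,2:]; s=s*(1+c['k1']*(s**2).sum(1,keepdims=True)); K=c['camera_matrix']
    return s*[K[0,0],K[1,1]]+[K[0,2],K[1,2]]
E
python3 - <<'E'
from h import *
o=env.get_obs(); print(o)
for n in ['scene','side','wrist']:
    c=snap(n,n+'0'); print(n,-c['extrinsics'][:3,:3].T@c['extrinsics'][:3,3],c['k1'],c['camera_matrix'][0,0])
E
```

```text
pics
{'time_s': 0.0, 'qpos': array([ 1.33449866,  0.50835688, -0.2374786 ,  1.50116739,  0.12571934,
        1.14889839, -0.15480541]), 'joint_velocities': array([ 0.00163546, -0.00065351, -0.00049293, -0.00033895, -0.0020508 ,
        0.00014311, -0.00110889]), 'joint_torque': array([ 7.07211893e-04, -6.20597076e+01, -2.18636110e+00, -2.49650699e+01,
        1.27050601e-02,  1.19593169e-02, -1.92955758e-07]), 'tcp_pos': array([ 209.21021128, -588.39341424,  230.40432919]), 'tcp_rot': array([ 9.85433294e-01,  1.70059916e-01, -1.93237510e-04, -8.99924636e-04]), 'wrist_force': array([-0.63497636, -0.72288353, -0.02788502]), 'ft_torque': array([-0.04562878, -0.03032326,  0.01350454]), 'gripper_force': 0.0, 'width': 1.0017732049840504}
scene [1070.0723168   733.59216264  717.57143141] 0.03596095032629554 517.5286703034104
side [ 50.48781291 594.3431812  965.1223429 ] -0.014519980376402123 594.7801119869769
wrist [ 273.59876683 -566.44965271  372.87019064] -0.03117691954586852 375.8808512573468
```

View pics/scene0.png

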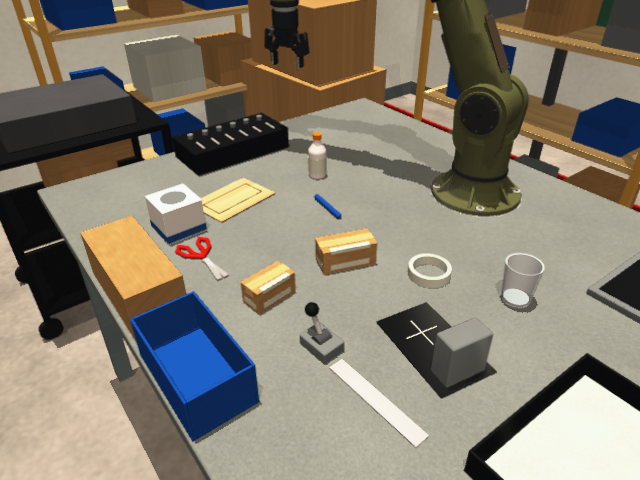

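View pics/side0.png

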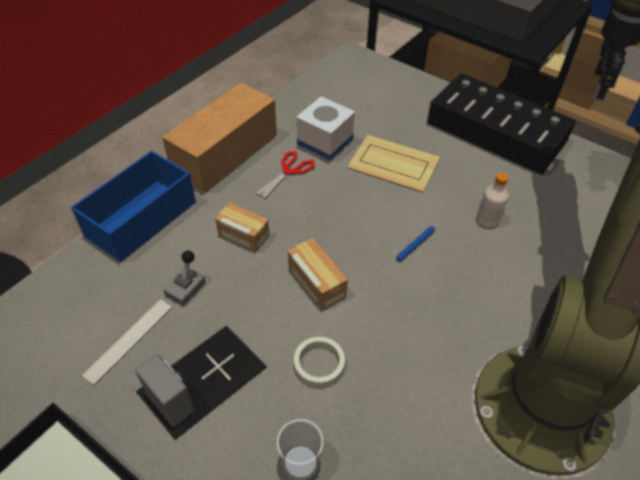

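The scene shows two boxes, at scene pixels (346,252) and (268,287). The switch is at (322,340), the reader cross at (421,332) and the board at (237,200). Enlarging next for corner picking.

```bash
python3 - <<'E'
import cv2
a=cv2.imread('pics/scene0.png'); cv2.imwrite('pics/sc1.png',cv2.resize(a[175:375,235:500],None,fx=3,fy=3,interpolation=cv2.INTER_CUBIC))
a=cv2.imread('pics/side0.png'); cv2.imwrite('pics/si1.png',cv2.resize(a[120:320,190:450],None,fx=3,fy=3,interpolation=cv2.INTER_CUBIC))
E
```

```text
(no output)
```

View pics/sc1.png

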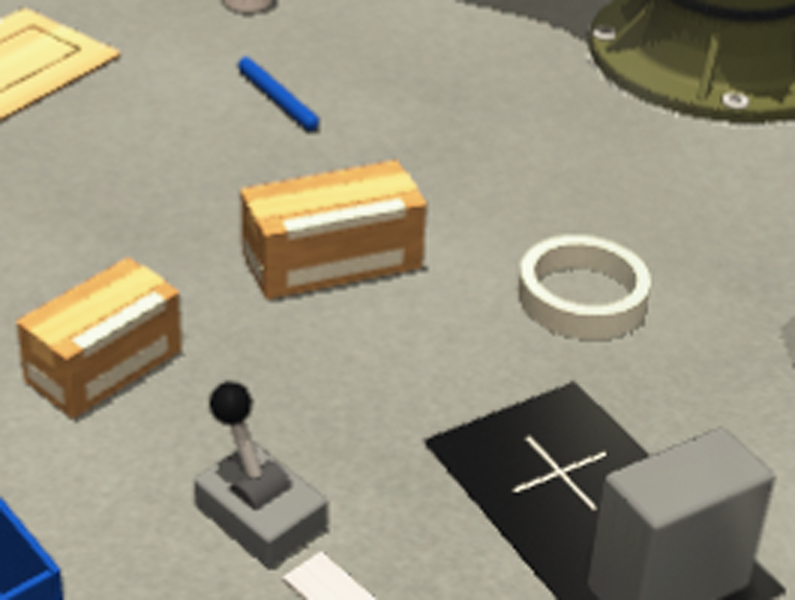

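View pics/si1.png

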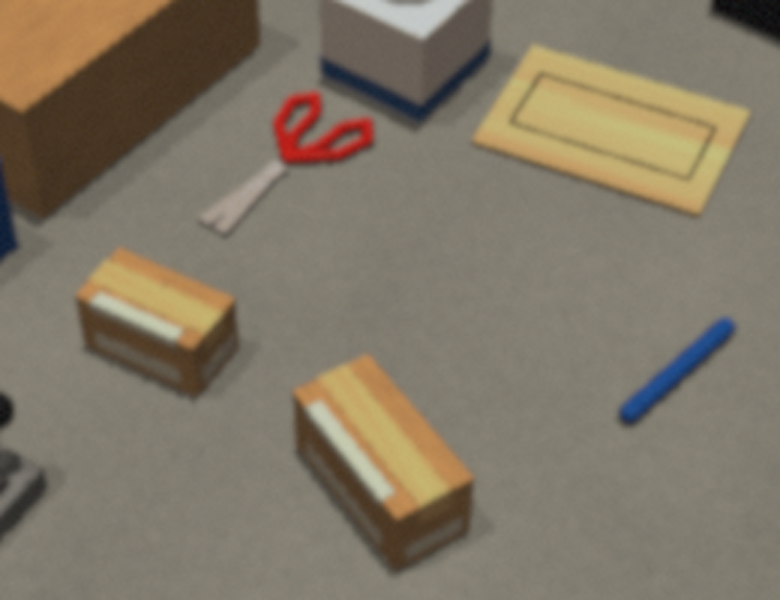

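Box A shows its front strip toward the reader in both views. Box B does likewise. I'll now fit poses from corners in both views.

```bash
cat > fit.py <<'E'
from h import *
from scipy.optimize import least_squares
def S(p): return np.array(p)/3.+[235,175]
def D(p): return np.array(p)/3.+[190,120]
sc,si=load('scene0'),load('side0')
def fit(obs,name):  # obs: list (cam, px, model xyz)
    def res(q):
        r=R.from_euler('z',q[2]).as_matrix(); e=[]
        for c,px,m in obs: e.append(w2pix(c,r@np.array(m,float)+[q[0],q[1],0])[0]-px)
        return np.ravel(e)
    best=min((least_squares(res,[500,200,a],loss='soft_l1') for a in np.arange(0,6.3,.8)),key=lambda s:s.cost)
    print(name,best.x.round(3),'deg',np.degrees(best.x[2]).round(1),'rms px',np.sqrt((res(best.x)**2).mean()).round(2)); return best.x,best.cost
if __name__=='__main__':
    P=dict(A=dict(s=[(270,236),(427,206),(398,160),(243,188),(270,299),(425,268)],d=[(295,398),(398,518),(473,480),(367,355),(297,440),(397,572),(470,535)]),
           B=dict(s=[(74,358),(182,294),(130,259),(20,323),(76,419),(181,350)],d=[(79,297),(194,348),(235,297),(120,249),(84,348),(193,397),(238,342)]))
    for k in P:
        for n,(a,b,h) in dict(large=(33,75,66),medium=(30,62,60),small=(27,49,54)).items():
            # order: front-left(top),front-right,back-right,back-left ; facing front +y is left
            t=[(-a,b,h),(-a,-b,h),(a,-b,h),(a,b,h)]; f=lambda m:(m[0],m[1],0)
            ms=t+[f(t[0]),f(t[1])]; md=t+[f(t[0]),f(t[1]),f(t[2])]
            fit([(sc,S(p),m) for p,m in zip(P[k]['s'],ms)]+[(si,D(p),m) for p,m in zip(P[k]['d'],md)],k+' '+n)
    B=[(-65,-95),(-65,95),(65,95),(65,-95)]
    fit([(si,D(p),(x,y,6)) for p,(x,y) in zip([(474,142),(698,214),(750,110),(533,44)],B)]+
        [(si,D(p),(x,y,6)) for p,(x,y) in zip([(512,122),(690,178),(716,127),(541,73)],[(-33,-75),(-33,75),(33,75),(33,-75)])],'board')
    H=[(80,42.5,96),(80,-42.5,96),(135,-42.5,96),(135,42.5,96)]
    fit([(sc,S((560,470)),(0,0,4))]+[(sc,S(p),m) for p,m in zip([(606,478),(722,428)],[(80,-42.5,96),(80,42.5,96)])]+[(sc,S(p),m) for p,m in zip([(425,441),(574,382)],[(-65,-60,4),(-65,60,4)])],'reader')
    print('side cross',pix2w(si,[(218,366)],4))
    for s in (1,-1):
        t=[(-35*s,-25*s),(35*s,-25*s),(35*s,25*s),(-35*s,25*s)]
        fit([(sc,S((231,402)),(-29,0,75)),(si,(188,257),(-29,0,75))]+[(sc,S(p),m) for p,m in zip([(195,488),(271,545),(327,510),(272,567),(327,533)],[t[0]+(25,),t[1]+(25,),t[2]+(25,),t[1]+(0,),t[2]+(0,)])],'switch %d'%s)
E
python3 fit.py
```

```text
A large [478.481  23.918  16.938] deg 970.5 rms px 5.07
A medium [473.174  25.314 -14.474] deg -829.3 rms px 0.95
A small [467.705  27.059 -14.459] deg -828.4 rms px 4.29
B large [679.08   29.503   5.033] deg 288.3 rms px 9.79
B medium [678.354  26.367  -1.362] deg -78.1 rms px 5.3
B small [673.157  21.445 124.244] deg 7118.6 rms px 1.0
board [ 543.888 -376.867 -142.007] deg -8136.4 rms px 22.74
reader [502.704 286.253   1.407] deg 80.6 rms px 0.8
side cross [[501.45152903 282.95043641   4.        ]]
switch 1 [672.002 199.874 -61.188] deg -3505.8 rms px 1.42
switch -1 [ 673.618  196.331 -409.816] deg -23480.7 rms px 10.3
```

```bash
python3 - <<'E'
from fit import *
B=[(-65,95),(-65,-95),(65,-95),(65,95)]
obs=[(si,D(p),(x,y,6)) for p,(x,y) in zip([(474,142),(698,214),(750,110),(533,44)],B)]+[(si,D(p),(x,y,6)) for p,(x,y) in zip([(512,122),(690,178),(716,127),(541,73)],[(-33,75),(-33,-75),(33,-75),(33,75)])]
fit(obs,'board side')
print(pix2w(si,[D((474,142)),D((698,214)),D((750,110)),D((533,44))],6).round(0))
o=env.get_obs(); m=R.from_quat(o['tcp_rot']).as_matrix(); print(m.round(3)); print(load('wrist0')['mount'].round(2)); print(env.get_obs()['time_s'])
a=cv2.imread('pics/scene0.png'); cv2.imwrite('pics/sc2.png',cv2.resize(a[160:240,180:300],None,fx=5,fy=5,interpolation=cv2.INTER_CUBIC))
E
```

```text
board side [ 541.787 -370.864  482.449] deg 27642.3 rms px 0.43
[[ 618. -286.    6.]
 [ 437. -325.    6.]
 [ 464. -454.    6.]
 [ 648. -414.    6.]]
[[ 0.942  0.335 -0.001]
 [ 0.335 -0.942  0.001]
 [-0.    -0.001 -1.   ]]
[[   0.     -0.96   -0.27   67.99]
 [   1.      0.     -0.      0.6 ]
 [   0.     -0.27    0.96 -142.35]
 [   0.      0.      0.      1.  ]]
0.15
```

View pics/sc2.png

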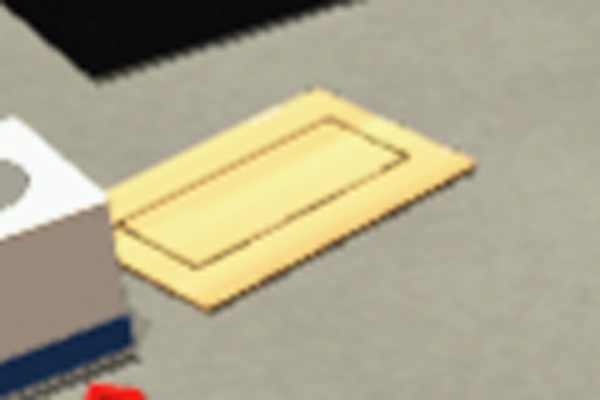

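```bash
cat > plan.py <<'E'
from h import *
CROSS=np.array([502.3,285.0]); RHO=80.6
BOARD=np.array([541.8,-370.9]); PHB=-77.7
SW=np.array([672.0,199.9]); PSW=94.2
U=lambda a: np.array([np.cos(np.radians(a)),np.sin(np.radians(a))])
def Rd(th):  # tool down, tool x at yaw th
    x=np.r_[U(th),0]; z=np.array([0,0,-1.]); return np.c_[x,np.cross(z,x),z]
def plan(wps,step=45,rot=8.0):
    """wps: (x,y,z,theta_deg)[,hold rows]; prints step_arm calls from the measured pose."""
    o=env.get_obs(); p=np.array(o['tcp_pos']); M=R.from_quat(o['tcp_rot']).as_matrix()
    th0=np.degrees(np.arctan2(M[1,0],M[0,0])); print('now',p.round(1),'th',th0.round(1),'t',round(o['time_s'],1),'w',round(o['width'],2),'gf',round(o['gripper_force'],1))
    n_=0
    for w in wps:
        q=np.array(w[:3],float); dth=w[3]-th0
        n=int(np.ceil(max(np.linalg.norm(q-p)/step,abs(dth)/rot,1)-.01)); 
        c=int(np.ceil(max(n/5,np.abs(M.T@(q-p)).max()/199,abs(dth)/88))); rem=n
        for i in range(c):
            k=int(np.ceil((n-sum_(n,c,i)) if False else n//c+(1 if i<n%c else 0))); k=max(k,1)
            f=1/(c-i); tp=p+(q-p)*f; tth=th0+(w[3]-th0)*f
            rv=R.from_matrix(M.T@Rd(tth)).as_rotvec()/(np.pi/2); d=M.T@(tp-p)/200
            dp=[[round(float(x),3) for x in d*(j+1)/k] for j in range(k)]
            dr=[[round(float(x),3) for x in rv*(j+1)/k] for j in range(k)]
            print('dp',str(dp).replace(' ',''),'\n rot',str(dr).replace(' ','')); n_+=1
            p=p+M@np.array(dp[-1])*200; M=M@R.from_rotvec(np.array(dr[-1])*np.pi/2).as_matrix(); th0=tth
        print('  -- at',p.round(1))
E
python3 - <<'E'
from plan import *
sc,si=load('scene0'),load('side0')
print('tape',pix2w(sc,[(430,267)],24),pix2w(si,[(319,359)],24),'tissue',pix2w(si,[(326,114)],90),'glue',pix2w(si,[(490,222)],0))
x,y=SW-75*U(PSW); 
plan([(x,y,200,PSW),(x,y,58,PSW),(*(SW+2*U(PSW)),58,PSW)],50,8.5)
E
```

```text
tape [[362.6344358  172.42538267  24.        ]] [[359.02099443 170.30873071  24.        ]] tissue [[ 715.80268217 -327.84838485   90.        ]] glue [[ 2.72017275e+02 -3.39864680e+02  1.13686838e-13]]
now [ 209.3 -588.5  230.6] th 19.6 t 0.1 w 1.0 gf 0.0
dp [[0.17,-0.129,0.008],[0.34,-0.258,0.016],[0.51,-0.387,0.023],[0.68,-0.515,0.031],[0.85,-0.644,0.039]] 
 rot [[-0.0,-0.0,-0.041],[-0.0,-0.0,-0.083],[-0.001,-0.0,-0.124],[-0.001,-0.0,-0.166],[-0.001,-0.0,-0.207]]
dp [[0.202,-0.068,0.008],[0.405,-0.136,0.015],[0.607,-0.203,0.023],[0.809,-0.271,0.031],[1.012,-0.339,0.038]] 
 rot [[0.0,-0.0,-0.042],[0.0,-0.0,-0.083],[0.0,-0.0,-0.125],[0.0,-0.0,-0.166],[0.0,-0.0,-0.208]]
dp [[0.267,0.001,0.01],[0.533,0.002,0.019],[0.8,0.003,0.029],[1.067,0.004,0.039]] 
 rot [[0.0,-0.0,-0.052],[0.0,-0.0,-0.103],[0.0,-0.0,-0.155],[0.0,-0.0,-0.207]]
dp [[0.252,0.086,0.01],[0.505,0.172,0.019],[0.757,0.258,0.029],[1.01,0.344,0.038]] 
 rot [[0.0,0.0,-0.052],[0.0,0.0,-0.104],[0.0,0.0,-0.155],[0.0,0.0,-0.207]]
  -- at [677.5 125.1 200. ]
dp [[-0.0,-0.0,0.237],[-0.0,-0.0,0.473],[-0.0,-0.0,0.71]] 
 rot [[0.0,0.0,-0.0],[0.0,0.0,-0.0],[0.0,0.0,-0.0]]
  -- at [677.5 125.1  58. ]
dp [[0.192,-0.0,0.0],[0.385,-0.0,0.0]] 
 rot [[0.0,0.0,-0.0],[0.0,0.0,-0.0]]
  -- at [671.9 201.9  58. ]
```

```bash
sed -i 's|np.abs(M.T@(q-p)).max()/199|np.linalg.norm(q-p)/198|; s|k=int(np.ceil((n-sum_(n,c,i)) if False else n//c+(1 if i<n%c else 0)))|k=n//c+(i<n%c)|; s|; rem=n||' plan.py
sed -i "s|dp=\[\[round.*|e=[round(float(x),3) for x in d]; g=[round(float(x),3) for x in rv]|; s|dr=\[\[round.*|print(k,'rows; dp',e,'rot',g, 'step',[round(x/k,3) for x in e],[round(x/k,3) for x in g])|; s|print('dp',str(dp.*|n_+=1|; s|dp\[-1\]|e|; s|dr\[-1\]|g|" plan.py
python3 - <<'E'
from plan import *
x,y=SW-75*U(PSW); 
plan([(x,y,200,PSW),(x,y,58,PSW),(*(SW+2*U(PSW)),58,PSW)],50,8.5)
E
```

```text
now [ 209.3 -588.5  230.6] th 19.6 t 0.1 w 1.0 gf 0.0
4 rows; dp [0.68, -0.515, 0.031] rot [-0.001, -0.0, -0.166] step [0.17, -0.129, 0.008] [-0.0, -0.0, -0.042]
4 rows; dp [0.79, -0.323, 0.031] rot [0.0, -0.0, -0.166] step [0.198, -0.081, 0.008] [0.0, -0.0, -0.042]
4 rows; dp [0.847, -0.108, 0.031] rot [0.0, -0.0, -0.165] step [0.212, -0.027, 0.008] [0.0, -0.0, -0.041]
3 rows; dp [0.846, 0.113, 0.03] rot [0.0, 0.0, -0.166] step [0.282, 0.038, 0.01] [0.0, 0.0, -0.055]
3 rows; dp [0.789, 0.327, 0.031] rot [0.0, 0.0, -0.166] step [0.263, 0.109, 0.01] [0.0, 0.0, -0.055]
  -- at [677.5 125.2 200. ]
3 rows; dp [-0.0, -0.0, 0.71] rot [0.0, 0.0, -0.0] step [-0.0, -0.0, 0.237] [0.0, 0.0, -0.0]
  -- at [677.6 125.1  58. ]
2 rows; dp [0.385, -0.0, -0.0] rot [0.0, 0.0, -0.0] step [0.193, -0.0, -0.0] [0.0, 0.0, -0.0]
  -- at [671.9 201.9  58. ]
```

Call:
{"method": "step_arm", "body": {"dp": [[0.17,-0.129,0.008],[0.34,-0.258,0.016],[0.51,-0.386,0.024],[0.68,-0.515,0.031],[0.68,-0.515,0.031]], "delta_rot": [[0,0,-0.042],[0,0,-0.083],[0,0,-0.125],[0,0,-0.166],[0,0,-0.166]], "fingers": -1, "force": 70}}

```text
time_s: 0.65
tcp_pos: [307.4, -440.5, 225.3]
tcp_rot: [0.953, 0.302, 0.001, -0.001]
wrist_force: [0.3, 0.4, 0.8]
width: 0.141
gripper_force: 0.0
```

Call:
{"method": "step_arm", "body": {"dp": [[0.79,-0.323,0.031],[0.79,-0.323,0.031],[0.79,-0.323,0.031],[0.79,-0.323,0.031],[0.79,-0.323,0.031]], "delta_rot": [[0,0,-0.166],[0,0,-0.166],[0,0,-0.166],[0,0,-0.166],[0,0,-0.166]]}}

```text
time_s: 1.15
tcp_pos: [398.7, -300.2, 219.0]
tcp_rot: [0.907, 0.421, 0.001, -0.0]
wrist_force: [1.0, -0.5, 0.5]
width: 0.001
gripper_force: 0.0
```

Call:
{"method": "step_arm", "body": {"dp": [[0.847,-0.108,0.031],[0.847,-0.108,0.031],[0.847,-0.108,0.031],[0.847,-0.108,0.031],[0.847,-0.108,0.031]], "delta_rot": [[0,0,-0.166],[0,0,-0.166],[0,0,-0.166],[0,0,-0.166],[0,0,-0.166]]}}

```text
time_s: 1.65
tcp_pos: [491.9, -158.2, 212.6]
tcp_rot: [0.845, 0.535, 0.001, -0.0]
wrist_force: [0.1, -0.4, 0.4]
width: -0.002
gripper_force: 0.0
```

Call:
{"method": "step_arm", "body": {"dp": [[0.846,0.113,0.031],[0.846,0.113,0.031],[0.846,0.113,0.031],[0.846,0.113,0.031],[0.846,0.113,0.031]], "delta_rot": [[0,0,-0.166],[0,0,-0.166],[0,0,-0.166],[0,0,-0.166],[0,0,-0.166]]}}

```text
time_s: 2.15
tcp_pos: [584.9, -16.2, 205.9]
tcp_rot: [0.769, 0.639, 0.0, -0.001]
wrist_force: [-0.3, -0.5, -0.1]
width: -0.001
gripper_force: 0.0
```

Call:
{"method": "step_arm", "body": {"dp": [[0.789,0.327,0.031],[0.789,0.327,0.031],[0.789,0.327,0.031],[0.789,0.327,0.031],[0.789,0.327,0.031]], "delta_rot": [[0,0,-0.166],[0,0,-0.166],[0,0,-0.166],[0,0,-0.166],[0,0,-0.166]]}}

```text
time_s: 2.65
tcp_pos: [677.9, 125.9, 199.0]
tcp_rot: [0.68, 0.734, -0.0, -0.001]
wrist_force: [0.4, 0.2, -0.5]
width: 0.0
gripper_force: 0.0
```

```bash
python3 - <<'E'
from plan import *
x,y=SW-75*U(PSW); 
plan([(x,y,58,PSW),(*(SW+2*U(PSW)),58,PSW)],50,8.5)
E
```

```text
now [677.9 125.9 199. ] th 94.4 t 2.6 w 0.0 gf 0.0
3 rows; dp [-0.004, -0.001, 0.705] rot [-0.001, -0.0, 0.002] step [-0.001, -0.0, 0.235] [-0.0, -0.0, 0.001]
  -- at [677.6 125.2  58. ]
2 rows; dp [0.384, -0.0, 0.0] rot [0.0, -0.0, -0.0] step [0.192, -0.0, 0.0] [0.0, -0.0, -0.0]
  -- at [672.  201.8  58.1]
```

Call:
{"method": "step_arm", "body": {"dp": [[0,0,0.24],[0,0,0.48],[0,0,0.705],[0,0,0.705],[0,0,0.705]], "delta_rot": [[0,0,0],[0,0,0],[0,0,0],[0,0,0],[0,0,0]]}}

```text
time_s: 3.15
tcp_pos: [677.4, 122.3, 59.7]
tcp_rot: [0.681, 0.732, -0.001, 0.0]
wrist_force: [-0.6, 0.0, 0.2]
width: 0.003
gripper_force: 0.0
```

Call:
{"method": "step_arm", "body": {"dp": [[0.1,0,0],[0.2,0,0],[0.3,0,0],[0.385,0,0],[0.385,0,0]], "delta_rot": [[0,0,0],[0,0,0],[0,0,0],[0,0,0],[0,0,0]]}}

```text
time_s: 3.65
tcp_pos: [673.2, 201.4, 62.4]
tcp_rot: [0.68, 0.733, 0.001, 0.002]
wrist_force: [0.5, -2.1, 1.2]
width: -0.002
gripper_force: 1.0
```

Call:
{"method": "step_arm", "body": {"dp": [[0.01,0,0],[0.01,0,0],[0.01,0,0]], "delta_rot": [[0,0,0],[0,0,0],[0,0,0]]}}

```text
time_s: 3.95
tcp_pos: [673.0, 201.6, 61.6]
tcp_rot: [0.681, 0.732, 0.0, 0.002]
wrist_force: [-0.0, -6.3, 5.0]
width: -0.007
gripper_force: 2.8
```

```bash
python3 - <<'E'
from plan import *
c=snap('scene','sc3'); s=snap('side','si3')
a=cv2.resize(c['img'][290:370,290:370,::-1],None,fx=4,fy=4); b=cv2.resize(s['img'][220:300,150:230,::-1],None,fx=4,fy=4)
cv2.imwrite('pics/sw.png',np.hstack([a,b]))
print('ball pred on', w2pix(c,[*(SW+29*U(PSW)),75]),'off',w2pix(c,[*(SW-29*U(PSW)),75]))
E
```

```text
ball pred on [[333.36586207 327.32025174]] off [[311.62757668 309.86385682]]
```

View pics/sw.png

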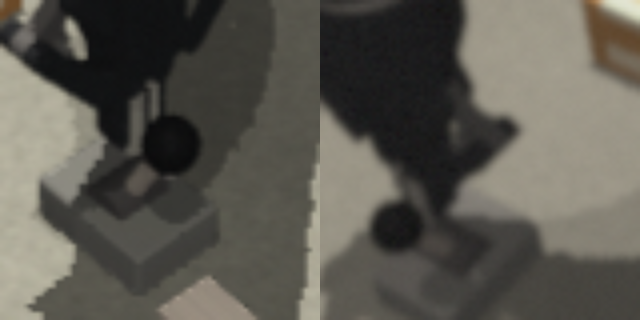

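The ball sits at scene pixel (333,326), against a predicted (333.4,327.3) for on, so the lever is on. Next I go to the medium box.

```bash
python3 - <<'E'
from plan import *
x,y=SW-35*U(PSW)
plan([(x,y,62,PSW),(x,y,150,PSW),(473.2,25.3,150,160.7),(473.2,25.3,26,160.7)],45,8)
E
```

```text
now [673.  201.6  61.6] th 94.1 t 4.0 w 0.0 gf 2.8
1 rows; dp [-0.183, -0.005, -0.001] rot [0.002, 0.001, -0.001] step [-0.183, -0.005, -0.001] [0.002, 0.001, -0.001]
  -- at [674.7 165.   61.9]
2 rows; dp [-0.0, -0.001, -0.44] rot [-0.0, 0.0, 0.0] step [-0.0, -0.001, -0.22] [-0.0, 0.0, 0.0]
  -- at [674.5 165.  149.9]
5 rows; dp [-0.311, -0.528, 0.0] rot [-0.0, 0.0, -0.369] step [-0.062, -0.106, 0.0] [-0.0, 0.0, -0.074]
4 rows; dp [0.028, -0.612, 0.0] rot [-0.0, 0.0, -0.37] step [0.007, -0.153, 0.0] [-0.0, 0.0, -0.092]
  -- at [473.2  25.2 150. ]
3 rows; dp [0.0, 0.001, 0.62] rot [-0.0, 0.0, 0.0] step [0.0, 0.0, 0.207] [-0.0, 0.0, 0.0]
  -- at [473.2  25.3  26. ]
```

Call:
{"method": "step_arm", "body": {"dp": [[-0.18,0,0],[-0.18,0,0],[-0.18,0,-0.22],[-0.18,0,-0.44],[-0.18,0,-0.44]], "delta_rot": [[0,0,0],[0,0,0],[0,0,0],[0,0,0],[0,0,0]]}}

```text
time_s: 4.55
tcp_pos: [677.5, 170.2, 155.8]
tcp_rot: [0.681, 0.733, 0.006, 0.003]
wrist_force: [1.1, 0.4, -0.2]
width: 0.002
gripper_force: 0.0
```

Call:
{"method": "step_arm", "body": {"dp": [[-0.062,-0.106,0],[-0.124,-0.212,0],[-0.186,-0.318,0],[-0.248,-0.424,0],[-0.311,-0.528,0]], "delta_rot": [[0,0,-0.074],[0,0,-0.148],[0,0,-0.222],[0,0,-0.296],[0,0,-0.37]], "fingers": 1}}

```text
time_s: 5.05
tcp_pos: [572.9, 97.8, 148.3]
tcp_rot: [0.44, 0.898, 0.001, 0.001]
wrist_force: [0.5, -0.1, -0.1]
width: 0.847
gripper_force: 0.0
```

Call:
{"method": "step_arm", "body": {"dp": [[0.007,-0.15,0],[0.014,-0.3,0],[0.02,-0.45,0],[0.028,-0.612,0],[0.028,-0.612,0]], "delta_rot": [[0,0,-0.09],[0,0,-0.18],[0,0,-0.27],[0,0,-0.37],[0,0,-0.37]]}}

```text
time_s: 5.55
tcp_pos: [470.0, 24.7, 147.4]
tcp_rot: [0.165, 0.986, -0.002, -0.001]
wrist_force: [0.2, 0.6, 0.2]
width: 1.003
gripper_force: 0.0
```

```bash
python3 - <<'E'
from plan import *
c=snap('wrist','w1')
q=R.from_euler('z',np.radians(-109.3)).as_matrix()
pts=np.array([(-30,62,60),(-30,-62,60),(30,-62,60),(30,62,60)])@q.T+[473.2,25.3,0]
px=w2pix(c,pts).round().astype(int); im=c['img'][:,:,::-1].copy()
cv2.polylines(im,[px.reshape(-1,1,2)],True,(0,255,0),1); cv2.imwrite('pics/w1o.png',im)
plan([(473.2,25.3,26,160.7)],45,8)
E
```

```text
now [472.2  26.2 147.9] th 160.8 t 5.6 w 1.0 gf 0.0
3 rows; dp [-0.006, -0.002, 0.609] rot [-0.001, 0.001, 0.001] step [-0.002, -0.001, 0.203] [-0.0, 0.0, 0.0]
  -- at [473.2  25.3  26.1]
```

View pics/w1o.png

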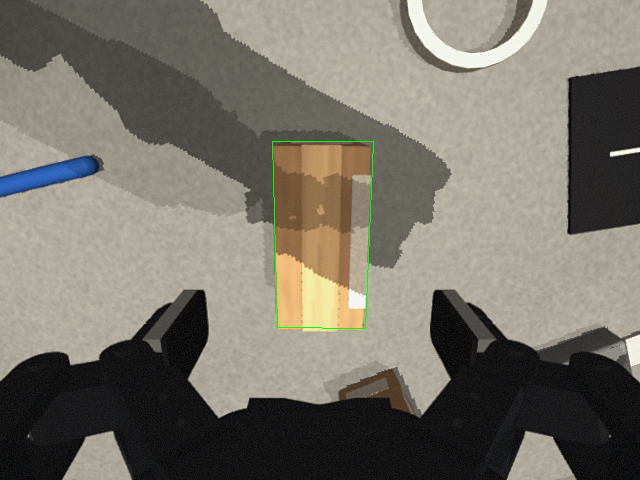

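The overlay falls on the box top to about 3 px, with the seal strip on the expected side, so I descend and grip.

Call:
{"method": "step_arm", "body": {"dp": [[0,0,0.2],[0,0,0.4],[-0.005,0,0.56],[-0.005,0,0.609],[-0.005,0,0.609]], "delta_rot": [[0,0,0],[0,0,0],[0,0,0],[0,0,0],[0,0,0]]}}

```text
time_s: 6.1
tcp_pos: [474.3, 28.5, 25.1]
tcp_rot: [0.166, 0.986, 0.0, -0.0]
wrist_force: [0.0, -0.6, 0.4]
width: 1.003
gripper_force: 0.0
```

Call:
{"method": "step_arm", "body": {"dp": [[0,0,0],[0,0,0],[0,0,0],[0,0,0],[0,0,0]], "delta_rot": [[0,0,0],[0,0,0],[0,0,0],[0,0,0],[0,0,0]], "fingers": -1, "force": 80}}

```text
time_s: 6.6
tcp_pos: [475.0, 27.6, 27.3]
tcp_rot: [0.166, 0.986, 0.0, 0.002]
wrist_force: [-1.1, -0.2, 6.1]
width: 0.684
gripper_force: 85.9
```

```bash
python3 - <<'E'
from plan import *
o=env.get_obs(); print(o['tcp_pos'],o['width'],o['gripper_force'],o['wrist_force'])
z=26+44; L=62; W=30; ur=U(RHO)
plan([(473.2,25.3,110,160.7),(*(CROSS-L*ur),110,260.6),(*(CROSS-L*ur),z,260.6)],40,8)
E
```

```text
[475.03216018  27.62984899  27.31210382] 0.6844136710754005 85.9243905544281 [-1.08409082 -0.19607062  6.08513167]
now [475.   27.6  27.3] th 160.8 t 6.6 w 0.68 gf 85.9
3 rows; dp [0.004, -0.014, -0.413] rot [0.0, 0.002, 0.002] step [0.001, -0.005, -0.138] [0.0, 0.001, 0.001]
  -- at [473.1  25.3 109.9]
5 rows; dp [0.08, 0.323, 0.0] rot [0.0, 0.0, -0.37] step [0.016, 0.065, 0.0] [0.0, 0.0, -0.074]
4 rows; dp [-0.111, 0.313, 0.0] rot [0.0, 0.0, -0.37] step [-0.028, 0.078, 0.0] [0.0, 0.0, -0.092]
4 rows; dp [-0.265, 0.201, 0.0] rot [0.0, 0.0, -0.37] step [-0.066, 0.05, 0.0] [0.0, 0.0, -0.092]
  -- at [492.3 223.9 110. ]
1 rows; dp [0.0, 0.0, 0.2] rot [-0.0, 0.0, -0.0] step [0.0, 0.0, 0.2] [-0.0, 0.0, -0.0]
  -- at [492.3 223.9  70. ]
```

Call:
{"method": "step_arm", "body": {"dp": [[0,0,-0.1],[0,0,-0.25],[0,0,-0.415],[0,0,-0.415]], "delta_rot": [[0,0,0],[0,0,0],[0,0,0],[0,0,0]]}}

```text
time_s: 7.0
tcp_pos: [476.3, 28.5, 112.8]
tcp_rot: [0.166, 0.986, 0.001, 0.004]
wrist_force: [0.9, -0.3, -1.8]
width: 0.69
gripper_force: 86.8
```

Call:
{"method": "step_arm", "body": {"dp": [[0.016,0.065,0],[0.032,0.13,0],[0.048,0.195,0],[0.064,0.26,0],[0.08,0.323,0]], "delta_rot": [[0,0,-0.074],[0,0,-0.148],[0,0,-0.222],[0,0,-0.296],[0,0,-0.37]]}}

```text
time_s: 7.5
tcp_pos: [480.0, 94.0, 108.6]
tcp_rot: [-0.125, 0.992, -0.0, 0.0]
wrist_force: [0.4, 0.3, -1.9]
width: 0.685
gripper_force: 86.6
```

Call:
{"method": "step_arm", "body": {"dp": [[-0.022,0.063,0],[-0.044,0.125,0],[-0.067,0.188,0],[-0.089,0.25,0],[-0.111,0.313,0]], "delta_rot": [[0,0,-0.074],[0,0,-0.148],[0,0,-0.222],[0,0,-0.296],[0,0,-0.37]]}}

```text
time_s: 8.0
tcp_pos: [486.2, 160.1, 108.5]
tcp_rot: [-0.404, 0.915, -0.0, 0.0]
wrist_force: [-0.8, 0.0, -2.5]
width: 0.685
gripper_force: 86.6
```

Call:
{"method": "step_arm", "body": {"dp": [[-0.053,0.04,0],[-0.106,0.08,0],[-0.159,0.12,0],[-0.212,0.16,0],[-0.265,0.201,0]], "delta_rot": [[0,0,-0.074],[0,0,-0.148],[0,0,-0.222],[0,0,-0.296],[0,0,-0.37]]}}

```text
time_s: 8.5
tcp_pos: [492.5, 226.3, 108.3]
tcp_rot: [-0.649, 0.76, -0.0, -0.0]
wrist_force: [-0.7, 0.3, -1.3]
width: 0.688
gripper_force: 86.6
```

```bash
python3 - <<'E'
from plan import *
o=env.get_obs(); print(o['tcp_pos'],o['width'],o['gripper_force'],o['wrist_force'],o['qpos'])
plan([(*(CROSS-62*U(RHO)),71.3,260.6)],40,8)
E
```

```text
[492.52261659 226.26487875 108.32954702] 0.6884858589703226 86.57683968544006 [-0.6848507   0.32870468 -1.34372464] [ 0.25706991  0.85909353 -1.33264496  1.87679317  0.91306092  1.19529342
  1.58324202]
now [492.5 226.3 108.3] th -99.0 t 8.5 w 0.69 gf 86.6
5 rows; dp [0.001, -0.0, 0.021] rot [-0.0, -0.0, -0.444] step [0.0, -0.0, 0.004] [-0.0, -0.0, -0.089]
5 rows; dp [0.001, 0.001, 0.021] rot [0.0, -0.0, -0.444] step [0.0, 0.0, 0.004] [0.0, -0.0, -0.089]
5 rows; dp [0.0, 0.001, 0.02] rot [0.0, -0.0, -0.444] step [0.0, 0.0, 0.004] [0.0, -0.0, -0.089]
5 rows; dp [-0.001, 0.001, 0.021] rot [0.0, 0.0, -0.444] step [-0.0, 0.0, 0.004] [0.0, 0.0, -0.089]
5 rows; dp [-0.001, 0.001, 0.02] rot [0.0, 0.0, -0.444] step [-0.0, 0.0, 0.004] [0.0, 0.0, -0.089]
5 rows; dp [-0.001, -0.0, 0.021] rot [0.0, 0.0, -0.444] step [-0.0, -0.0, 0.004] [0.0, 0.0, -0.089]
5 rows; dp [-0.001, -0.002, 0.02] rot [-0.0, 0.0, -0.444] step [-0.0, -0.0, 0.004] [-0.0, 0.0, -0.089]
5 rows; dp [0.0, -0.001, 0.021] rot [-0.0, 0.0, -0.444] step [0.0, -0.0, 0.004] [-0.0, 0.0, -0.089]
5 rows; dp [0.002, -0.001, 0.02] rot [-0.0, -0.0, -0.444] step [0.0, -0.0, 0.004] [-0.0, -0.0, -0.089]
  -- at [492.1 223.8  71.3]
```

Call:
{"method": "step_arm", "body": {"dp": [[0.012,0,0.06],[0.012,0,0.12],[0.012,0,0.185],[0.012,0,0.185],[0.012,0,0.185]], "delta_rot": [[0,0,0.004],[0,0,0.004],[0,0,0.004],[0,0,0.004],[0,0,0.004]]}}

```text
time_s: 9.0
tcp_pos: [491.8, 223.2, 71.0]
tcp_rot: [-0.645, 0.764, 0.0, -0.001]
wrist_force: [-0.0, -0.5, -1.5]
width: 0.691
gripper_force: 86.6
```

Call:
{"method": "step_arm", "body": {"dp": [[0,0,0],[0,0,0],[0,0,0],[0,0,0],[0,0,0]], "delta_rot": [[0,0,0],[0,0,0],[0,0,0],[0,0,0],[0,0,0]]}}

```text
time_s: 9.5
tcp_pos: [492.0, 223.9, 71.6]
tcp_rot: [-0.646, 0.764, -0.0, 0.0]
wrist_force: [-0.5, -0.3, -1.9]
width: 0.69
gripper_force: 86.6
```

Call:
{"method": "step_arm", "body": {"dp": [[0,0,0],[0,0,0],[0,0,0],[0,0,0],[0,0,0]], "delta_rot": [[0,0,0],[0,0,0],[0,0,0],[0,0,0],[0,0,0]]}}

```text
time_s: 10.0
tcp_pos: [492.0, 223.9, 71.5]
tcp_rot: [-0.646, 0.764, 0.0, 0.0]
wrist_force: [-0.1, -0.8, -1.1]
width: 0.69
gripper_force: 86.6
```

```bash
sed -i "s|^    n_=0|    if wps and wps[0][3]-th0>180: th0+=360\n    if th0-wps[0][3]>180: th0-=360\n    n_=0|" plan.py
python3 - <<'E'
from plan import *
sc=snap('scene','sc4'); si=snap('side','si4')
f=np.hstack([cv2.resize(sc['img'][220:400,320:500,::-1],None,fx=2.2,fy=2.2),cv2.resize(si['img'][240:420,150:330,::-1],None,fx=2.2,fy=2.2)])
cv2.imwrite('pics/r1.png',f)
o=env.get_obs(); print(o['qpos'],o['wrist_force'])
p=CROSS-30*U(RHO)
plan([(*(CROSS-75*U(RHO)),90,215),(*p,71.3,170.6)],40,8)
E
```

```text
[ 0.24040175  0.89901921 -1.2885514   1.91702649  0.97330265  1.14143046
  1.53100401] [ 0.02030635 -0.52804185 -1.38958774]
now [491.9 223.8  71.5] th -99.6 t 10.1 w 0.69 gf 86.6
3 rows; dp [0.032, -0.001, -0.046] rot [0.0, 0.0, 0.252] step [0.011, -0.0, -0.015] [0.0, 0.0, 0.084]
3 rows; dp [0.03, -0.013, -0.047] rot [0.0, -0.0, 0.253] step [0.01, -0.004, -0.016] [0.0, -0.0, 0.084]
  -- at [490.1 211.   90.1]
3 rows; dp [-0.079, 0.08, 0.047] rot [0.0, -0.0, 0.246] step [-0.026, 0.027, 0.016] [0.0, -0.0, 0.082]
3 rows; dp [-0.042, 0.104, 0.047] rot [0.0, -0.0, 0.247] step [-0.014, 0.035, 0.016] [0.0, -0.0, 0.082]
  -- at [497.4 255.4  71.3]
```

View pics/r1.png

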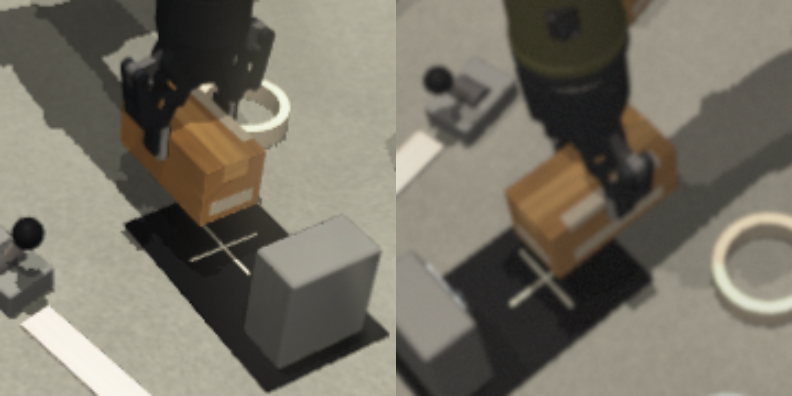

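The left label is over the cross at scene pixel (425,312), square to the head. Now turning to the front.

Call:
{"method": "step_arm", "body": {"dp": [[0.011,0,-0.015],[0.022,0,-0.03],[0.032,0,-0.046],[0.032,0,-0.046]], "delta_rot": [[0,0,0.084],[0,0,0.168],[0,0,0.252],[0,0,0.252]]}}

```text
time_s: 10.5
tcp_pos: [491.1, 217.5, 81.3]
tcp_rot: [-0.482, 0.876, -0.0, 0.0]
wrist_force: [0.3, -0.0, -2.5]
width: 0.686
gripper_force: 86.6
```

Call:
{"method": "step_arm", "body": {"dp": [[0.01,-0.004,-0.016],[0.02,-0.008,-0.032],[0.03,-0.013,-0.047],[0.03,-0.013,-0.047]], "delta_rot": [[0,0,0.084],[0,0,0.168],[0,0,0.253],[0,0,0.253]]}}

```text
time_s: 10.9
tcp_pos: [490.0, 211.0, 90.5]
tcp_rot: [-0.301, 0.954, -0.0, 0.0]
wrist_force: [0.2, -0.2, -1.5]
width: 0.686
gripper_force: 86.6
```

Call:
{"method": "step_arm", "body": {"dp": [[-0.026,0.027,0.016],[-0.052,0.054,0.032],[-0.079,0.08,0.047],[-0.079,0.08,0.047]], "delta_rot": [[0,0,0.082],[0,0,0.164],[0,0,0.246],[0,0,0.246]]}}

```text
time_s: 11.3
tcp_pos: [493.4, 234.5, 80.4]
tcp_rot: [-0.114, 0.993, 0.0, -0.0]
wrist_force: [-1.1, -0.3, -1.6]
width: 0.687
gripper_force: 86.6
```

Call:
{"method": "step_arm", "body": {"dp": [[-0.014,0.035,0.016],[-0.028,0.07,0.032],[-0.042,0.104,0.047],[-0.042,0.104,0.047],[-0.042,0.104,0.047]], "delta_rot": [[0,0,0.082],[0,0,0.164],[0,0,0.247],[0,0,0.247],[0,0,0.247]]}}

```text
time_s: 11.8
tcp_pos: [497.0, 255.0, 71.1]
tcp_rot: [0.078, 0.997, -0.0, -0.0]
wrist_force: [-0.2, 0.3, -1.4]
width: 0.687
gripper_force: 86.6
```

Call:
{"method": "step_arm", "body": {"dp": [[0,0,0],[0,0,0],[0,0,0],[0,0,0],[0,0,0]], "delta_rot": [[0,0,0],[0,0,0],[0,0,0],[0,0,0],[0,0,0]]}}

```text
time_s: 12.3
tcp_pos: [497.3, 255.2, 71.3]
tcp_rot: [0.082, 0.997, 0.0, -0.0]
wrist_force: [-1.0, 0.8, -1.8]
width: 0.686
gripper_force: 86.6
```

Call:
{"method": "step_arm", "body": {"dp": [[0,0,0],[0,0,0],[0,0,0],[0,0,0],[0,0,0]], "delta_rot": [[0,0,0],[0,0,0],[0,0,0],[0,0,0],[0,0,0]]}}

```text
time_s: 12.8
tcp_pos: [497.2, 255.4, 71.3]
tcp_rot: [0.082, 0.997, 0.0, 0.0]
wrist_force: [0.9, -0.4, -1.2]
width: 0.688
gripper_force: 86.6
```

```bash
python3 - <<'E'
from plan import *
sc=snap('scene','sc5'); si=snap('side','si5')
print('mark sc',w2pix(sc,[*CROSS,60]),'si',w2pix(si,[*CROSS,60]))
o=env.get_obs(); print(o['qpos'],o['wrist_force'])
plan([(*(CROSS-75*U(RHO)),90,126),(*(CROSS-62*U(RHO)),71.3,80.6)],40,8)
E
```

```text
mark sc [[424.65794473 310.98261238]] si [[212.90031835 350.81637145]]
[ 0.03232513  0.73217565 -0.91049705  1.87013554  0.73020564  0.91331379
  0.17474575] [ 0.19325946 -0.02563443 -0.86854388]
now [497.2 255.4  71.3] th 170.6 t 12.9 w 0.69 gf 86.6
3 rows; dp [-0.0, -0.112, -0.047] rot [0.0, 0.0, 0.248] step [-0.0, -0.037, -0.016] [0.0, 0.0, 0.083]
3 rows; dp [-0.044, -0.104, -0.046] rot [0.0, -0.0, 0.248] step [-0.015, -0.035, -0.015] [0.0, -0.0, 0.083]
  -- at [490.1 211.   89.9]
3 rows; dp [0.023, 0.023, 0.047] rot [0.0, -0.0, 0.252] step [0.008, 0.008, 0.016] [0.0, -0.0, 0.084]
3 rows; dp [0.03, 0.012, 0.046] rot [0.0, -0.0, 0.252] step [0.01, 0.004, 0.015] [0.0, -0.0, 0.084]
  -- at [492.1 223.8  71.3]
```

Call:
{"method": "step_arm", "body": {"dp": [[0,0,0],[0,0,0],[0,0,0],[0,0,0],[0,0,0]], "delta_rot": [[0,0,0],[0,0,0],[0,0,0],[0,0,0],[0,0,0]]}}

```text
time_s: 13.4
tcp_pos: [497.2, 255.4, 71.3]
tcp_rot: [0.082, 0.997, 0.0, -0.0]
wrist_force: [-0.3, -0.0, -2.0]
width: 0.689
gripper_force: 86.6
```

Call:
{"method": "step_arm", "body": {"dp": [[0,-0.037,-0.016],[0,-0.074,-0.032],[0,-0.112,-0.047],[0,-0.112,-0.047]], "delta_rot": [[0,0,0.083],[0,0,0.166],[0,0,0.248],[0,0,0.248]]}}

```text
time_s: 13.8
tcp_pos: [493.8, 232.4, 81.1]
tcp_rot: [0.275, 0.962, -0.0, 0.001]
wrist_force: [0.9, -0.1, -1.8]
width: 0.685
gripper_force: 86.6
```

Call:
{"method": "step_arm", "body": {"dp": [[-0.015,-0.035,-0.015],[-0.03,-0.07,-0.03],[-0.044,-0.104,-0.046],[-0.044,-0.104,-0.046]], "delta_rot": [[0,0,0.083],[0,0,0.166],[0,0,0.248],[0,0,0.248]]}}

```text
time_s: 14.2
tcp_pos: [490.3, 210.5, 90.1]
tcp_rot: [0.454, 0.891, -0.0, 0.0]
wrist_force: [1.1, -0.2, -1.2]
width: 0.689
gripper_force: 86.6
```

Call:
{"method": "step_arm", "body": {"dp": [[0.008,0.008,0.016],[0.016,0.016,0.032],[0.023,0.023,0.047],[0.023,0.023,0.047]], "delta_rot": [[0,0,0.084],[0,0,0.168],[0,0,0.252],[0,0,0.252]]}}

```text
time_s: 14.6
tcp_pos: [490.9, 218.5, 80.1]
tcp_rot: [0.619, 0.786, -0.0, -0.0]
wrist_force: [-0.5, 0.2, -1.8]
width: 0.691
gripper_force: 86.6
```

Call:
{"method": "step_arm", "body": {"dp": [[0.01,0.004,0.015],[0.02,0.008,0.03],[0.03,0.012,0.046],[0.03,0.012,0.046],[0.03,0.012,0.046]], "delta_rot": [[0,0,0.084],[0,0,0.168],[0,0,0.252],[0,0,0.252],[0,0,0.252]]}}

```text
time_s: 15.1
tcp_pos: [491.9, 224.1, 71.2]
tcp_rot: [0.76, 0.65, -0.0, -0.0]
wrist_force: [0.0, 0.5, -2.0]
width: 0.687
gripper_force: 86.6
```

Call:
{"method": "step_arm", "body": {"dp": [[0,0,0],[0,0,0],[0,0,0],[0,0,0],[0,0,0]], "delta_rot": [[0,0,0],[0,0,0],[0,0,0],[0,0,0],[0,0,0]]}}

```text
time_s: 15.6
tcp_pos: [492.2, 223.7, 71.3]
tcp_rot: [0.763, 0.647, 0.0, 0.0]
wrist_force: [-0.2, -0.5, -1.6]
width: 0.689
gripper_force: 86.6
```

Call:
{"method": "step_arm", "body": {"dp": [[0,0,0],[0,0,0],[0,0,0],[0,0,0],[0,0,0]], "delta_rot": [[0,0,0],[0,0,0],[0,0,0],[0,0,0],[0,0,0]]}}

```text
time_s: 16.1
tcp_pos: [492.1, 223.8, 71.3]
tcp_rot: [0.763, 0.647, 0.0, -0.0]
wrist_force: [1.3, 0.3, -2.2]
width: 0.691
gripper_force: 86.6
```

Call:
{"method": "step_arm", "body": {"dp": [[0,0,0],[0,0,0],[0,0,0],[0,0,0],[0,0,0]], "delta_rot": [[0,0,0],[0,0,0],[0,0,0],[0,0,0],[0,0,0]]}}

```text
time_s: 16.6
tcp_pos: [492.1, 223.8, 71.3]
tcp_rot: [0.763, 0.647, 0.0, -0.0]
wrist_force: [0.7, 0.1, -1.9]
width: 0.688
gripper_force: 86.6
```

```bash
python3 - <<'E'
from plan import *
sc=snap('scene','sc6'); si=snap('side','si6')
f=lambda n:np.hstack([cv2.resize(load('sc'+n)['img'][220:360,350:490,::-1],None,fx=2,fy=2),cv2.resize(load('si'+n)['img'][260:400,150:290,::-1],None,fx=2,fy=2)])
cv2.imwrite('pics/r2.png',np.vstack([f('5'),f('6')]))
o=env.get_obs(); print(o['qpos'],o['wrist_force'])
plan([(492.1,215,120,80.6),(520,-80,140,40),(*BOARD,140,12.3)],40,8)
E
```

```text
[-0.15497319  0.59614761 -0.48521434  1.92158404  0.4076294   0.72159061
 -1.04388659] [ 0.30370027  0.91786018 -2.0209695 ]
now [492.1 223.8  71.3] th 80.6 t 16.7 w 0.69 gf 86.6
2 rows; dp [-0.043, 0.007, -0.243] rot [-0.0, 0.0, 0.0] step [-0.021, 0.004, -0.121] [-0.0, 0.0, 0.0]
  -- at [492.1 215.  119.9]
4 rows; dp [-0.716, 0.189, -0.05] rot [0.0, 0.0, 0.226] step [-0.179, 0.047, -0.013] [0.0, 0.0, 0.057]
4 rows; dp [-0.606, 0.427, -0.05] rot [0.0, 0.0, 0.225] step [-0.151, 0.107, -0.013] [0.0, 0.0, 0.056]
  -- at [520.  -80.  139.9]
4 rows; dp [-0.426, 0.592, -0.0] rot [0.0, 0.0, 0.154] step [-0.106, 0.148, -0.0] [0.0, 0.0, 0.038]
4 rows; dp [-0.272, 0.677, -0.0] rot [0.0, 0.0, 0.154] step [-0.068, 0.169, -0.0] [0.0, 0.0, 0.038]
  -- at [ 541.7 -371.   139.9]
```

View pics/r2.png

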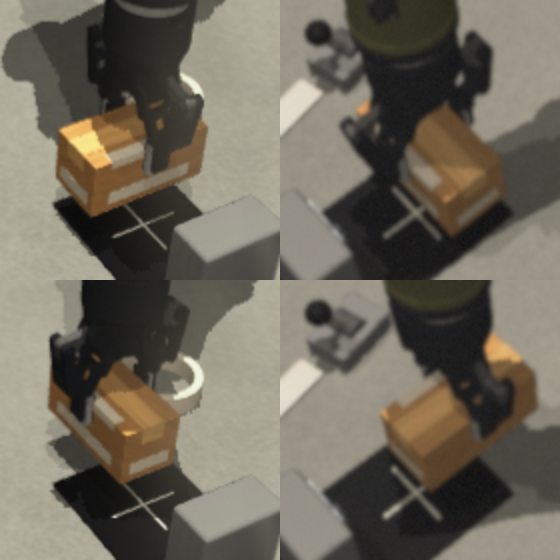

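The front label appears at about scene (427,310) and the right label at (425,311), against the mark at (424.7,311), so both were presented correctly. Next I carry the box to the board.

Call:
{"method": "step_arm", "body": {"dp": [[-0.021,0,-0.121],[-0.043,0.007,-0.243],[-0.043,0.007,-0.243]], "delta_rot": [[0,0,0],[0,0,0],[0,0,0]]}}

```text
time_s: 17.0
tcp_pos: [493.7, 215.4, 122.5]
tcp_rot: [0.763, 0.647, 0.002, 0.001]
wrist_force: [0.9, 0.1, -1.7]
width: 0.689
gripper_force: 86.7
```

Call:
{"method": "step_arm", "body": {"dp": [[-0.15,0.04,-0.01],[-0.3,0.08,-0.02],[-0.45,0.12,-0.03],[-0.6,0.158,-0.04],[-0.716,0.189,-0.05]], "delta_rot": [[0,0,0.047],[0,0,0.094],[0,0,0.141],[0,0,0.19],[0,0,0.226]]}}

```text
time_s: 17.5
tcp_pos: [505.6, 65.4, 129.3]
tcp_rot: [0.866, 0.5, -0.001, 0.0]
wrist_force: [0.8, -0.1, -2.1]
width: 0.689
gripper_force: 86.7
```

Call:
{"method": "step_arm", "body": {"dp": [[-0.121,0.085,-0.01],[-0.242,0.171,-0.02],[-0.364,0.256,-0.03],[-0.485,0.342,-0.04],[-0.606,0.427,-0.05]], "delta_rot": [[0,0,0.045],[0,0,0.09],[0,0,0.135],[0,0,0.18],[0,0,0.225]]}}

```text
time_s: 18.0
tcp_pos: [519.7, -81.1, 139.3]
tcp_rot: [0.94, 0.341, -0.0, -0.0]
wrist_force: [0.3, -0.4, -1.1]
width: 0.686
gripper_force: 86.6
```

Call:
{"method": "step_arm", "body": {"dp": [[-0.085,0.118,0],[-0.17,0.237,0],[-0.256,0.355,0],[-0.341,0.474,0],[-0.426,0.592,0]], "delta_rot": [[0,0,0.031],[0,0,0.062],[0,0,0.092],[0,0,0.123],[0,0,0.154]]}}

```text
time_s: 18.5
tcp_pos: [530.6, -226.5, 139.1]
tcp_rot: [0.974, 0.225, -0.0, -0.0]
wrist_force: [0.2, 0.2, -1.9]
width: 0.69
gripper_force: 86.6
```

Call:
{"method": "step_arm", "body": {"dp": [[-0.06,0.15,0],[-0.12,0.3,0],[-0.18,0.45,0],[-0.24,0.6,0],[-0.272,0.677,0]], "delta_rot": [[0,0,0.034],[0,0,0.068],[0,0,0.102],[0,0,0.136],[0,0,0.154]]}}

```text
time_s: 19.0
tcp_pos: [540.7, -374.2, 138.7]
tcp_rot: [0.995, 0.105, -0.001, 0.001]
wrist_force: [-0.9, -0.2, -3.2]
width: 0.692
gripper_force: 86.6
```

```bash
python3 - <<'E'
from plan import *
c=snap('wrist','w2'); 
E=lambda l:(np.array(l,float)@R.from_euler('z',np.radians(PHB)).as_matrix().T+[*BOARD,0])
im=c['img'][:,:,::-1].copy()
for a,b in((65,95),(33,75)):
    cv2.polylines(im,[w2pix(c,E([(-a,b,6),(-a,-b,6),(a,-b,6),(a,b,6)])).round().astype(int).reshape(-1,1,2)],True,(0,255,0),1)
cv2.imwrite('pics/w2o.png',im)
o=env.get_obs(); print(o['qpos'],o['wrist_force'])
plan([(*BOARD,36,12.3),(*BOARD,33,12.3)],40,8)
E
```

```text
[ 0.675046    0.63407718 -0.18227185  1.52955076  0.13220219  0.98996391
 -0.90885575] [ 0.00638892 -2.8981996  -0.86485962]
now [ 540.4 -376.2  138.7] th 11.9 t 19.1 w 0.69 gf 86.6
3 rows; dp [0.013, -0.026, 0.513] rot [0.001, 0.001, -0.005] step [0.004, -0.009, 0.171] [0.0, 0.0, -0.002]
  -- at [ 541.8 -370.8   36. ]
1 rows; dp [0.0, 0.0, 0.015] rot [0.0, 0.0, 0.0] step [0.0, 0.0, 0.015] [0.0, 0.0, 0.0]
  -- at [ 541.8 -370.8   33. ]
```

View pics/w2o.png

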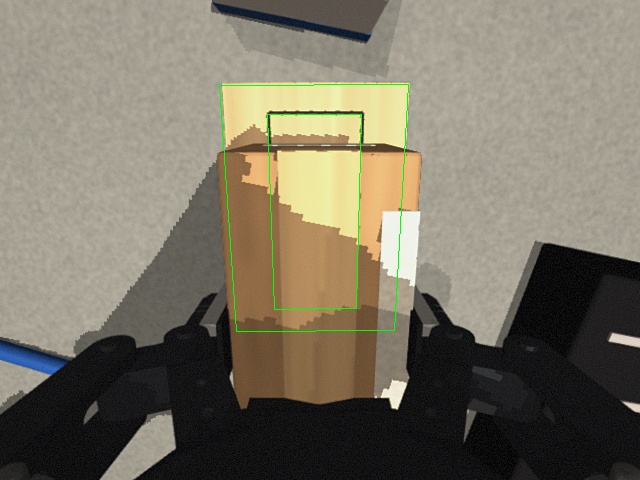

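The board outline matches my overlay within 2 px. Lowering.

Call:
{"method": "step_arm", "body": {"dp": [[0,0,0.1],[0,0,0.2],[0,0,0.3],[0,0,0.3],[0,0,0.3]], "delta_rot": [[0,0,0],[0,0,0],[0,0,0],[0,0,0],[0,0,0]]}}

```text
time_s: 19.55
tcp_pos: [541.9, -369.9, 79.7]
tcp_rot: [0.994, 0.108, -0.0, -0.001]
wrist_force: [0.9, 0.1, -1.6]
width: 0.689
gripper_force: 86.7
```

```bash
python3 - <<'E'
from plan import *
plan([(*BOARD,36,12.3),(*BOARD,33,12.3)],40,8)
E
```

```text
now [ 541.9 -369.9   79.7] th 12.4 t 19.6 w 0.69 gf 86.7
2 rows; dp [-0.001, 0.005, 0.219] rot [-0.001, 0.0, 0.001] step [-0.001, 0.003, 0.11] [-0.001, 0.0, 0.001]
  -- at [ 541.9 -370.9   35.9]
1 rows; dp [-0.0, -0.0, 0.015] rot [0.0, 0.0, -0.0] step [-0.0, -0.0, 0.015] [0.0, 0.0, -0.0]
  -- at [ 541.9 -370.9   32.9]
```

Call:
{"method": "step_arm", "body": {"dp": [[0,0,0.08],[0,0,0.16],[0,0.003,0.219],[0,0.003,0.23],[0,0.003,0.234]], "delta_rot": [[0,0,0],[0,0,0],[0,0,0],[0,0,0],[0,0,0]]}}

```text
time_s: 20.05
tcp_pos: [542.2, -371.5, 33.6]
tcp_rot: [0.994, 0.107, 0.0, 0.0]
wrist_force: [-0.8, -0.3, -1.5]
width: 0.689
gripper_force: 86.7
```

Call:
{"method": "step_arm", "body": {"dp": [[0,0,0],[0,0,0],[0,0,0]], "delta_rot": [[0,0,0],[0,0,0],[0,0,0]]}}

```text
time_s: 20.35
tcp_pos: [542.1, -371.8, 33.6]
tcp_rot: [0.994, 0.107, 0.0, 0.0]
wrist_force: [-0.6, 0.3, -0.9]
width: 0.691
gripper_force: 86.7
```

Call:
{"method": "step_arm", "body": {"dp": [[0,0,0],[0,0,0],[0,0,0],[0,0,0],[0,0,0]], "delta_rot": [[0,0,0],[0,0,0],[0,0,0],[0,0,0],[0,0,0]], "fingers": 1}}

```text
time_s: 20.85
tcp_pos: [541.9, -371.6, 33.2]
tcp_rot: [0.994, 0.107, 0.0, 0.0]
wrist_force: [1.0, 0.7, -0.2]
width: 1.003
gripper_force: 0.0
```

Call:
{"method": "step_arm", "body": {"dp": [[0,0,-0.1],[0,0,-0.25],[0,0,-0.45],[0,0,-0.65],[0,0,-0.75]], "delta_rot": [[0,0,0],[0,0,0],[0,0,0],[0,0,0],[0,0,0]]}}

```text
time_s: 21.35
tcp_pos: [543.1, -372.2, 187.1]
tcp_rot: [0.994, 0.107, 0.002, 0.002]
wrist_force: [1.1, -0.4, -0.0]
width: 1.003
gripper_force: 0.0
```

```bash
python3 - <<'E'
from plan import *
c=snap('wrist','w3'); s=snap('side','si7')
E=lambda l,h:(np.array([(x,y,h) for x,y in l],float)@R.from_euler('z',np.radians(PHB)).as_matrix().T+[*BOARD,0])
def ov(c):
    im=c['img'][:,:,::-1].copy()
    for a,b,h in((65,95,6),(30,62,66)):
        cv2.polylines(im,[w2pix(c,E([(-a,b),(-a,-b),(a,-b),(a,b)],h)).round().astype(int).reshape(-1,1,2)],True,(0,255,0),1)
    return im
cv2.imwrite('pics/p1.png',np.hstack([ov(c)[:,100:540],ov(s)[70:230,280:480].repeat(2,0).repeat(2,1)[:, :360].copy() if 0 else cv2.resize(ov(s)[90:250,320:440],(360,480))]))
plan([(600,-150,170,100),(673.2,21.4,130,188.6)],40,8)
E
```

```text
now [ 543.5 -372.5  187.1] th 12.3 t 21.4 w 1.0 gf 0.0
4 rows; dp [0.171, -0.342, 0.028] rot [0.004, -0.002, -0.325] step [0.043, -0.086, 0.007] [0.001, -0.001, -0.081]
4 rows; dp [0.316, -0.215, 0.028] rot [-0.0, -0.0, -0.325] step [0.079, -0.054, 0.007] [-0.0, -0.0, -0.081]
3 rows; dp [0.382, -0.033, 0.029] rot [-0.0, -0.0, -0.325] step [0.127, -0.011, 0.01] [-0.0, -0.0, -0.108]
  -- at [ 600.1 -150.   170. ]
4 rows; dp [0.26, 0.17, 0.067] rot [0.0, -0.0, -0.328] step [0.065, 0.043, 0.017] [0.0, -0.0, -0.082]
4 rows; dp [0.143, 0.276, 0.067] rot [0.0, -0.0, -0.328] step [0.036, 0.069, 0.017] [0.0, -0.0, -0.082]
4 rows; dp [-0.012, 0.31, 0.066] rot [0.0, -0.0, -0.328] step [-0.003, 0.077, 0.017] [0.0, -0.0, -0.082]
  -- at [673.2  21.4 130.1]
```

View pics/p1.png

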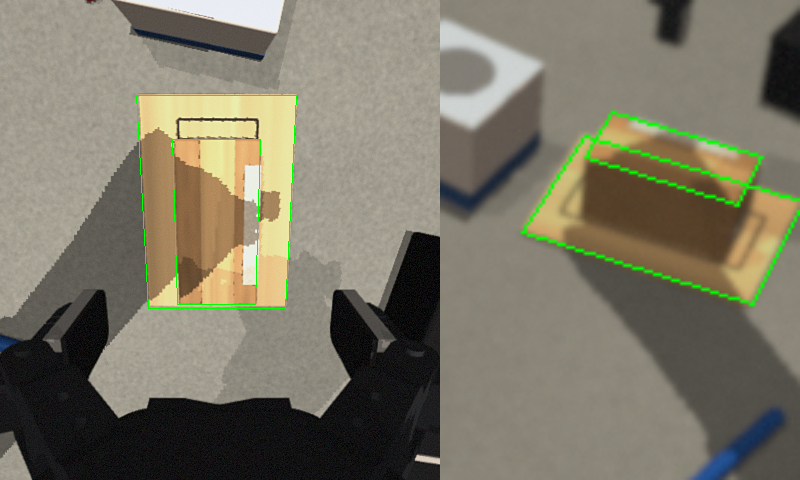

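The medium box's top matches the target overlay within 1–2 px in both views. Next is the small box.

Call:
{"method": "step_arm", "body": {"dp": [[0.043,-0.086,0.007],[0.086,-0.172,0.014],[0.129,-0.258,0.021],[0.171,-0.342,0.028],[0.171,-0.342,0.028]], "delta_rot": [[0,0,-0.081],[0,0,-0.162],[0,0,-0.243],[0,0,-0.325],[0,0,-0.325]]}}

```text
time_s: 21.95
tcp_pos: [561.3, -293.7, 176.3]
tcp_rot: [0.934, 0.358, 0.0, -0.002]
wrist_force: [-1.2, -0.3, -0.3]
width: 1.003
gripper_force: 0.0
```

Call:
{"method": "step_arm", "body": {"dp": [[0.079,-0.054,0.007],[0.158,-0.108,0.014],[0.237,-0.162,0.021],[0.316,-0.215,0.028],[0.316,-0.215,0.028]], "delta_rot": [[0,0,-0.081],[0,0,-0.162],[0,0,-0.243],[0,0,-0.325],[0,0,-0.325]]}}

```text
time_s: 22.45
tcp_pos: [579.8, -220.9, 171.1]
tcp_rot: [0.814, 0.581, 0.0, -0.001]
wrist_force: [-0.1, 0.3, 0.1]
width: 0.999
gripper_force: 0.0
```

Call:
{"method": "step_arm", "body": {"dp": [[0.095,-0.008,0.007],[0.19,-0.016,0.014],[0.285,-0.024,0.021],[0.382,-0.033,0.029],[0.382,-0.033,0.029]], "delta_rot": [[0,0,-0.081],[0,0,-0.162],[0,0,-0.243],[0,0,-0.325],[0,0,-0.325]]}}

```text
time_s: 22.95
tcp_pos: [598.6, -147.4, 165.5]
tcp_rot: [0.642, 0.766, 0.0, -0.001]
wrist_force: [-0.6, 0.6, 0.3]
width: 1.001
gripper_force: 0.0
```

Call:
{"method": "step_arm", "body": {"dp": [[0.065,0.043,0.017],[0.13,0.086,0.034],[0.195,0.129,0.05],[0.26,0.17,0.067],[0.26,0.17,0.067]], "delta_rot": [[0,0,-0.082],[0,0,-0.164],[0,0,-0.246],[0,0,-0.328],[0,0,-0.328]]}}

```text
time_s: 23.45
tcp_pos: [622.8, -91.8, 151.8]
tcp_rot: [0.427, 0.904, 0.0, -0.001]
wrist_force: [-0.5, 0.5, 0.0]
width: 0.998
gripper_force: 0.0
```

Call:
{"method": "step_arm", "body": {"dp": [[0.036,0.069,0.017],[0.072,0.138,0.034],[0.108,0.207,0.05],[0.143,0.276,0.067],[0.143,0.276,0.067]], "delta_rot": [[0,0,-0.082],[0,0,-0.164],[0,0,-0.246],[0,0,-0.328],[0,0,-0.328]]}}

```text
time_s: 23.95
tcp_pos: [647.1, -34.8, 138.5]
tcp_rot: [0.184, 0.983, 0.0, -0.001]
wrist_force: [-0.4, 0.1, -0.2]
width: 1.006
gripper_force: 0.0
```

Call:
{"method": "step_arm", "body": {"dp": [[-0.003,0.077,0.017],[-0.006,0.154,0.034],[-0.009,0.231,0.05],[-0.012,0.31,0.066],[-0.012,0.31,0.066]], "delta_rot": [[0,0,-0.082],[0,0,-0.164],[0,0,-0.246],[0,0,-0.328],[0,0,-0.328]]}}

```text
time_s: 24.45
tcp_pos: [671.4, 22.2, 125.4]
tcp_rot: [-0.073, 0.997, 0.0, -0.001]
wrist_force: [0.2, -0.4, -0.4]
width: 0.997
gripper_force: 0.0
```

```bash
python3 - <<'E'
from plan import *
c=snap('wrist','w4')
q=R.from_euler('z',np.radians(-81.4)).as_matrix()
pts=np.array([(-27,49,54),(-27,-49,54),(27,-49,54),(27,49,54)])@q.T+[673.2,21.4,0]
px=w2pix(c,pts).round().astype(int); im=c['img'][:,:,::-1].copy()
cv2.polylines(im,[px.reshape(-1,1,2)],True,(0,255,0),1); cv2.imwrite('pics/w4o.png',im); print(env.get_obs()['qpos'])
plan([(673.2,21.4,22,188.6)],45,8)
E
```

```text
[ 0.423395    0.82203622 -0.95802501  1.49728129  0.70091575  1.19288873
  1.06346532]
now [671.3  21.  125.6] th -171.9 t 24.5 w 1.0 gf 0.0
3 rows; dp [-0.01, 0.001, 0.518] rot [-0.0, -0.001, -0.006] step [-0.003, 0.0, 0.173] [-0.0, -0.0, -0.002]
  -- at [673.1  21.4  22. ]
```

View pics/w4o.png

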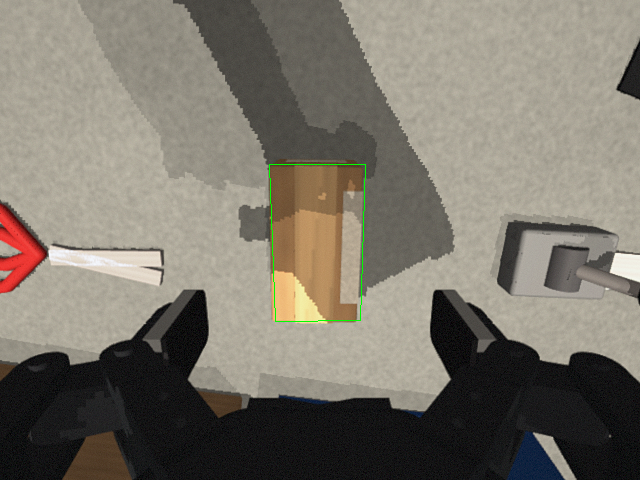

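The overlay fits the small box within about 2 px. Before descending I check clearance to the bin and the brown block.

```bash
python3 - <<'E'
from plan import *
s=load('side0'); print(pix2w(s,[(120,256),(193,205),(202,188)],0).round(), pix2w(s,[(187,178)],70).round())
E
```

```text
[[840. 218.  -0.]
 [824.  21.   0.]
 [846. -30.   0.]] [[836.  13.  70.]]
```

Call:
{"method": "step_arm", "body": {"dp": [[0,0,0.15],[-0.01,0,0.15],[-0.01,0,0.15]], "delta_rot": [[0,0,-0.006],[0,0,-0.006],[0,0,-0.006]]}}

```text
time_s: 24.8
tcp_pos: [673.3, 20.7, 96.1]
tcp_rot: [-0.077, 0.997, -0.001, -0.001]
wrist_force: [-0.9, -0.1, 1.6]
width: 0.995
gripper_force: 0.0
```

Call:
{"method": "step_arm", "body": {"dp": [[0,0,0.12],[0,0,0.24],[0,0,0.34],[0,0,0.37],[0,0,0.37]], "delta_rot": [[0,0,0],[0,0,0],[0,0,0],[0,0,0],[0,0,0]]}}

```text
time_s: 25.3
tcp_pos: [673.6, 22.1, 22.5]
tcp_rot: [-0.079, 0.997, -0.0, -0.0]
wrist_force: [0.7, 0.0, 1.1]
width: 0.997
gripper_force: 0.0
```

Call:
{"method": "step_arm", "body": {"dp": [[0,0,0],[0,0,0],[0,0,0],[0,0,0],[0,0,0]], "delta_rot": [[0,0,0],[0,0,0],[0,0,0],[0,0,0],[0,0,0]], "fingers": -1, "force": 80}}

```text
time_s: 25.8
tcp_pos: [674.6, 22.9, 24.0]
tcp_rot: [-0.079, 0.997, -0.0, 0.001]
wrist_force: [-0.7, -0.7, 6.3]
width: 0.618
gripper_force: 85.0
```

Call:
{"method": "step_arm", "body": {"dp": [[0,0,0],[0,0,0]], "delta_rot": [[0,0,0],[0,0,0]]}}

```text
time_s: 26.0
tcp_pos: [674.6, 22.9, 24.0]
tcp_rot: [-0.079, 0.997, -0.0, 0.001]
wrist_force: [-0.9, -0.1, 5.6]
width: 0.617
gripper_force: 85.0
```

```bash
python3 - <<'E'
from plan import *
o=env.get_obs(); z0=o['tcp_pos'][2]; x,y=o['tcp_pos'][:2]; print(o['wrist_force'])
e=CROSS-49*U(RHO); v=CROSS-75*U(RHO)
plan([(x,y,150,188.6),(560,130,150,220),(*v,110,260.6),(*e,z0+44,260.6)],40,8)
E
```

```text
[-0.91905132 -0.06463137  5.60699143]
now [674.6  22.9  24. ] th -170.9 t 26.0 w 0.62 gf 85.0
4 rows; dp [-0.002, -0.0, -0.63] rot [-0.0, 0.002, 0.006] step [-0.001, -0.0, -0.158] [-0.0, 0.001, 0.002]
  -- at [674.6  22.9 150. ]
4 rows; dp [0.487, 0.615, -0.0] rot [-0.0, -0.0, -0.349] step [0.122, 0.154, -0.0] [-0.0, -0.0, -0.087]
  -- at [560. 130. 150.]
3 rows; dp [0.004, 0.267, 0.1] rot [0.0, -0.0, -0.226] step [0.001, 0.089, 0.033] [0.0, -0.0, -0.075]
3 rows; dp [-0.09, 0.252, 0.1] rot [0.0, -0.0, -0.225] step [-0.03, 0.084, 0.033] [0.0, -0.0, -0.075]
  -- at [490.2 211.  110. ]
2 rows; dp [-0.13, 0.001, 0.21] rot [0.0, -0.0, -0.0] step [-0.065, 0.001, 0.105] [0.0, -0.0, -0.0]
  -- at [494.2 236.7  68. ]
```

Call:
{"method": "step_arm", "body": {"dp": [[0,0,-0.15],[0,0,-0.3],[0,0,-0.47],[0,0,-0.63],[0,0,-0.63]], "delta_rot": [[0,0,0],[0,0,0],[0,0,0.006],[0,0,0.006],[0,0,0.006]]}}

```text
time_s: 26.5
tcp_pos: [675.6, 24.1, 153.6]
tcp_rot: [-0.075, 0.997, 0.001, 0.004]
wrist_force: [0.2, 1.1, -1.2]
width: 0.618
gripper_force: 84.1
```

Call:
{"method": "step_arm", "body": {"dp": [[0.1,0.123,0],[0.2,0.246,0],[0.3,0.369,0],[0.4,0.492,0],[0.487,0.615,0]], "delta_rot": [[0,0,-0.07],[0,0,-0.14],[0,0,-0.21],[0,0,-0.28],[0,0,-0.349]]}}

```text
time_s: 27.0
tcp_pos: [557.3, 130.0, 147.6]
tcp_rot: [-0.344, 0.939, -0.0, -0.0]
wrist_force: [0.6, -0.3, -1.0]
width: 0.618
gripper_force: 84.2
```

Call:
{"method": "step_arm", "body": {"dp": [[0,0.067,0.025],[0,0.134,0.05],[0,0.2,0.075],[0.004,0.267,0.1],[0.004,0.267,0.1]], "delta_rot": [[0,0,-0.056],[0,0,-0.112],[0,0,-0.17],[0,0,-0.226],[0,0,-0.226]]}}

```text
time_s: 27.5
tcp_pos: [522.1, 171.1, 127.3]
tcp_rot: [-0.505, 0.863, 0.001, -0.001]
wrist_force: [0.1, 0.2, -1.1]
width: 0.62
gripper_force: 84.2
```

Call:
{"method": "step_arm", "body": {"dp": [[-0.023,0.063,0.025],[-0.045,0.126,0.05],[-0.068,0.189,0.075],[-0.09,0.252,0.1],[-0.09,0.252,0.1]], "delta_rot": [[0,0,-0.056],[0,0,-0.112],[0,0,-0.17],[0,0,-0.225],[0,0,-0.225]]}}

```text
time_s: 28.0
tcp_pos: [488.1, 211.2, 107.7]
tcp_rot: [-0.647, 0.762, 0.0, -0.0]
wrist_force: [-0.6, -0.4, -0.4]
width: 0.62
gripper_force: 84.2
```

```bash
python3 - <<'E'
from plan import *
o=env.get_obs(); print(o['qpos'],o['wrist_force'])
e=CROSS-49*U(RHO); f=CROSS-27*U(RHO);v=CROSS-75*U(RHO)
plan([(*e,68,260.6),(*v,85,215),(*f,68,170.6)],40,8)
E
```

```text
[ 0.2721923   0.81195944 -1.27573578  1.90260175  0.87201392  1.13344883
  1.62827257] [-0.56647268 -0.40949168 -0.41881682]
now [488.1 211.2 107.7] th -99.3 t 28.0 w 0.62 gf 84.2
2 rows; dp [-0.131, -0.01, 0.198] rot [0.001, -0.0, 0.001] step [-0.066, -0.005, 0.099] [0.001, -0.0, 0.001]
  -- at [494.3 236.7  68.1]
3 rows; dp [0.065, -0.0, -0.042] rot [-0.0, 0.0, 0.253] step [0.022, -0.0, -0.014] [-0.0, 0.0, 0.084]
3 rows; dp [0.06, -0.025, -0.043] rot [-0.0, 0.0, 0.253] step [0.02, -0.008, -0.014] [-0.0, 0.0, 0.084]
  -- at [490.  211.1  85.1]
3 rows; dp [-0.084, 0.086, 0.043] rot [-0.0, 0.0, 0.247] step [-0.028, 0.029, 0.014] [-0.0, 0.0, 0.082]
3 rows; dp [-0.045, 0.11, 0.042] rot [-0.0, 0.0, 0.247] step [-0.015, 0.037, 0.014] [-0.0, 0.0, 0.082]
  -- at [497.8 258.3  68.1]
```

Call:
{"method": "step_arm", "body": {"dp": [[-0.066,0,0.099],[-0.131,-0.01,0.198],[-0.131,-0.01,0.198],[-0.131,-0.01,0.198],[-0.131,-0.01,0.198]], "delta_rot": [[0,0,0],[0,0,0],[0,0,0],[0,0,0],[0,0,0]]}}

```text
time_s: 28.5
tcp_pos: [495.8, 235.6, 69.3]
tcp_rot: [-0.646, 0.763, -0.0, 0.0]
wrist_force: [0.5, -0.7, -1.5]
width: 0.622
gripper_force: 84.1
```

Call:
{"method": "step_arm", "body": {"dp": [[0,0,0],[0,0,0],[0,0,0],[0,0,0],[0,0,0]], "delta_rot": [[0,0,0],[0,0,0],[0,0,0],[0,0,0],[0,0,0]]}}

```text
time_s: 29.0
tcp_pos: [495.2, 236.1, 68.6]
tcp_rot: [-0.647, 0.763, -0.0, 0.0]
wrist_force: [-0.2, 0.3, -0.5]
width: 0.619
gripper_force: 84.1
```

Call:
{"method": "step_arm", "body": {"dp": [[0,0,0],[0,0,0],[0,0,0],[0,0,0],[0,0,0]], "delta_rot": [[0,0,0],[0,0,0],[0,0,0],[0,0,0],[0,0,0]]}}

```text
time_s: 29.5
tcp_pos: [495.2, 236.2, 68.5]
tcp_rot: [-0.647, 0.763, 0.0, -0.0]
wrist_force: [0.9, 0.0, -2.5]
width: 0.618
gripper_force: 84.1
```

Call:
{"method": "step_arm", "body": {"dp": [[0,0,0],[0,0,0],[0,0,0]], "delta_rot": [[0,0,0],[0,0,0],[0,0,0]]}}

```text
time_s: 29.8
tcp_pos: [495.2, 236.2, 68.5]
tcp_rot: [-0.647, 0.763, 0.0, 0.0]
wrist_force: [0.3, -0.1, -1.2]
width: 0.622
gripper_force: 84.1
```

```bash
python3 - <<'E'
from plan import *
snap('scene','sc8'); snap('side','si8'); plan([(494.3,236.7,68,260.6)])
E
```

```text
now [495.2 236.2  68.5] th -99.4 t 29.9 w 0.62 gf 84.1
1 rows; dp [-0.002, 0.005, 0.003] rot [-0.0, 0.0, 0.0] step [-0.002, 0.005, 0.003] [-0.0, 0.0, 0.0]
  -- at [494.3 236.8  67.9]
```

Call:
{"method": "step_arm", "body": {"dp": [[0.022,0,-0.014],[0.044,0,-0.028],[0.065,0,-0.042],[0.065,0,-0.042]], "delta_rot": [[0,0,0.084],[0,0,0.168],[0,0,0.253],[0,0,0.253]]}}

```text
time_s: 30.3
tcp_pos: [493.3, 223.0, 77.4]
tcp_rot: [-0.482, 0.876, -0.0, 0.0]
wrist_force: [0.4, 0.3, -0.3]
width: 0.621
gripper_force: 83.9
```

Call:
{"method": "step_arm", "body": {"dp": [[0.02,-0.008,-0.014],[0.04,-0.016,-0.028],[0.06,-0.025,-0.043],[0.06,-0.025,-0.043]], "delta_rot": [[0,0,0.084],[0,0,0.168],[0,0,0.253],[0,0,0.253]]}}

```text
time_s: 30.7
tcp_pos: [491.1, 210.3, 85.8]
tcp_rot: [-0.302, 0.953, -0.0, 0.0]
wrist_force: [0.0, 0.1, -1.4]
width: 0.615
gripper_force: 83.9
```

Call:
{"method": "step_arm", "body": {"dp": [[-0.028,0.029,0.014],[-0.056,0.058,0.028],[-0.084,0.086,0.043],[-0.084,0.086,0.043]], "delta_rot": [[0,0,0.082],[0,0,0.164],[0,0,0.247],[0,0,0.247]]}}

```text
time_s: 31.1
tcp_pos: [494.6, 235.9, 76.7]
tcp_rot: [-0.115, 0.993, 0.0, 0.0]
wrist_force: [-0.5, 0.3, -1.3]
width: 0.617
gripper_force: 83.9
```

Call:
{"method": "step_arm", "body": {"dp": [[-0.015,0.037,0.014],[-0.03,0.074,0.028],[-0.045,0.11,0.042],[-0.045,0.11,0.042],[-0.045,0.11,0.042]], "delta_rot": [[0,0,0.082],[0,0,0.164],[0,0,0.247],[0,0,0.247],[0,0,0.247]]}}

```text
time_s: 31.6
tcp_pos: [498.4, 257.4, 68.3]
tcp_rot: [0.078, 0.997, -0.0, -0.0]
wrist_force: [0.7, 0.5, -1.2]
width: 0.616
gripper_force: 83.9
```

Call:
{"method": "step_arm", "body": {"dp": [[0,0,0],[0,0,0],[0,0,0],[0,0,0],[0,0,0]], "delta_rot": [[0,0,0],[0,0,0],[0,0,0],[0,0,0],[0,0,0]]}}

```text
time_s: 32.1
tcp_pos: [498.7, 257.6, 68.5]
tcp_rot: [0.082, 0.997, 0.0, 0.0]
wrist_force: [-0.1, 0.7, -1.8]
width: 0.619
gripper_force: 83.9
```

Call:
{"method": "step_arm", "body": {"dp": [[0,0,0],[0,0,0],[0,0,0],[0,0,0],[0,0,0]], "delta_rot": [[0,0,0],[0,0,0],[0,0,0],[0,0,0],[0,0,0]]}}

```text
time_s: 32.6
tcp_pos: [498.7, 257.7, 68.5]
tcp_rot: [0.082, 0.997, -0.0, -0.0]
wrist_force: [0.5, 0.6, -1.9]
width: 0.615
gripper_force: 83.9
```

Call:
{"method": "step_arm", "body": {"dp": [[0,0,0],[0,0,0],[0,0,0],[0,0,0],[0,0,0]], "delta_rot": [[0,0,0],[0,0,0],[0,0,0],[0,0,0],[0,0,0]]}}

```text
time_s: 33.1
tcp_pos: [498.7, 257.7, 68.5]
tcp_rot: [0.082, 0.997, 0.0, -0.0]
wrist_force: [-0.1, 0.5, -1.8]
width: 0.619
gripper_force: 83.9
```

```bash
python3 - <<'E'
from plan import *
snap('scene','sc9'); snap('side','si9')
f=lambda n:np.hstack([cv2.resize(load('sc'+n)['img'][220:360,350:490,::-1],None,fx=2,fy=2),cv2.resize(load('si'+n)['img'][260:400,150:290,::-1],None,fx=2,fy=2)])
cv2.imwrite('pics/r3.png',np.vstack([f('8'),f('9')]))
e=CROSS-49*U(RHO);v=CROSS-75*U(RHO)
plan([(*v,85,126),(*e,68,80.6)],40,8)
E
```

```text
now [498.7 257.7  68.5] th 170.6 t 33.2 w 0.62 gf 83.9
3 rows; dp [0.002, -0.119, -0.041] rot [0.0, 0.0, 0.248] step [0.001, -0.04, -0.014] [0.0, 0.0, 0.083]
3 rows; dp [-0.043, -0.111, -0.041] rot [0.0, 0.0, 0.248] step [-0.014, -0.037, -0.014] [0.0, 0.0, 0.083]
  -- at [490.1 210.9  84.9]
3 rows; dp [0.046, 0.046, 0.042] rot [0.0, -0.0, 0.252] step [0.015, 0.015, 0.014] [0.0, -0.0, 0.084]
3 rows; dp [0.06, 0.025, 0.043] rot [0.0, -0.0, 0.252] step [0.02, 0.008, 0.014] [0.0, -0.0, 0.084]
  -- at [494.3 236.6  67.9]
```

View pics/r3.png

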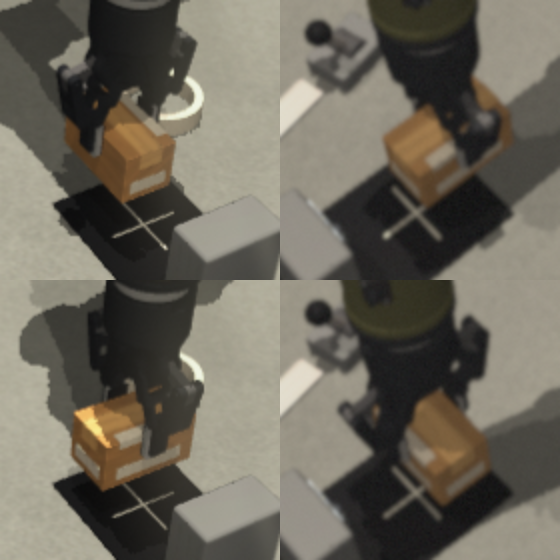

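Left label at about scene (425,310) and front label at about (424,311), both on the mark. Right end next.

Call:
{"method": "step_arm", "body": {"dp": [[0,-0.04,-0.014],[0,-0.08,-0.028],[0.002,-0.119,-0.041],[0.002,-0.119,-0.041]], "delta_rot": [[0,0,0.083],[0,0,0.166],[0,0,0.248],[0,0,0.248]]}}

```text
time_s: 33.6
tcp_pos: [494.5, 233.3, 77.0]
tcp_rot: [0.275, 0.962, -0.0, 0.0]
wrist_force: [-0.0, 0.0, -1.4]
width: 0.616
gripper_force: 84.0
```

Call:
{"method": "step_arm", "body": {"dp": [[-0.014,-0.037,-0.014],[-0.028,-0.074,-0.028],[-0.043,-0.111,-0.041],[-0.043,-0.111,-0.041]], "delta_rot": [[0,0,0.083],[0,0,0.166],[0,0,0.248],[0,0,0.248]]}}

```text
time_s: 34.0
tcp_pos: [490.2, 210.4, 85.1]
tcp_rot: [0.454, 0.891, -0.0, 0.0]
wrist_force: [0.3, -0.0, -1.8]
width: 0.618
gripper_force: 84.0
```

Call:
{"method": "step_arm", "body": {"dp": [[0.015,0.015,0.014],[0.03,0.03,0.028],[0.046,0.046,0.042],[0.046,0.046,0.042]], "delta_rot": [[0,0,0.084],[0,0,0.168],[0,0,0.252],[0,0,0.252]]}}

```text
time_s: 34.4
tcp_pos: [491.9, 225.4, 76.1]
tcp_rot: [0.618, 0.786, 0.0, -0.0]
wrist_force: [-0.5, -0.0, -0.6]
width: 0.62
gripper_force: 83.9
```

Call:
{"method": "step_arm", "body": {"dp": [[0.02,0.008,0.014],[0.04,0.016,0.028],[0.06,0.025,0.043],[0.06,0.025,0.043],[0.06,0.025,0.043]], "delta_rot": [[0,0,0.084],[0,0,0.168],[0,0,0.252],[0,0,0.252],[0,0,0.252]]}}

```text
time_s: 34.9
tcp_pos: [494.0, 236.7, 67.8]
tcp_rot: [0.76, 0.65, -0.0, -0.0]
wrist_force: [-0.5, 0.4, -0.2]
width: 0.62
gripper_force: 83.9
```

Call:
{"method": "step_arm", "body": {"dp": [[0,0,0],[0,0,0],[0,0,0],[0,0,0],[0,0,0]], "delta_rot": [[0,0,0],[0,0,0],[0,0,0],[0,0,0],[0,0,0]]}}

```text
time_s: 35.4
tcp_pos: [494.3, 236.5, 67.9]
tcp_rot: [0.763, 0.647, 0.0, 0.0]
wrist_force: [-0.6, 0.3, -1.9]
width: 0.619
gripper_force: 83.9
```

Call:
{"method": "step_arm", "body": {"dp": [[0,0,0],[0,0,0],[0,0,0],[0,0,0],[0,0,0]], "delta_rot": [[0,0,0],[0,0,0],[0,0,0],[0,0,0],[0,0,0]]}}

```text
time_s: 35.9
tcp_pos: [494.2, 236.6, 67.9]
tcp_rot: [0.763, 0.647, -0.0, -0.0]
wrist_force: [-0.1, 0.4, -0.5]
width: 0.618
gripper_force: 83.9
```

Call:
{"method": "step_arm", "body": {"dp": [[0,0,0],[0,0,0],[0,0,0],[0,0,0],[0,0,0]], "delta_rot": [[0,0,0],[0,0,0],[0,0,0],[0,0,0],[0,0,0]]}}

```text
time_s: 36.4
tcp_pos: [494.2, 236.6, 67.9]
tcp_rot: [0.763, 0.647, 0.0, -0.0]
wrist_force: [-0.8, 0.3, -1.4]
width: 0.618
gripper_force: 83.9
```

```bash
python3 - <<'E'
from plan import *
c=snap('scene','sc10')
# label centroid (bright, low-saturation) near the mark
a=c['img'][290:335,395:455].astype(int); m=(a.min(2)>110)&(a.max(2)-a.min(2)<60); n,l,st,ce=cv2.connectedComponentsWithStats(m.astype(np.uint8))
print([(int(st[i,4]),(ce[i]+[395,290]).round(1)) for i in range(1,n) if st[i,4]>20], w2pix(c,[*CROSS,60]))
plan([(494,215,180,80.6),(520,-80,190,40),(*BOARD,190,12.3)],40,8)
E
```

```text
[(31, array([409.1, 292. ])), (461, array([449. , 311.5]))] [[424.65794473 310.98261238]]
now [494.2 236.6  67.9] th 80.6 t 36.5 w 0.62 gf 83.9
3 rows; dp [-0.107, 0.017, -0.56] rot [0.0, -0.0, 0.0] step [-0.036, 0.006, -0.187] [0.0, -0.0, 0.0]
  -- at [494.1 214.9 179.9]
4 rows; dp [-0.717, 0.184, -0.025] rot [0.0, -0.0, 0.226] step [-0.179, 0.046, -0.006] [0.0, -0.0, 0.057]
4 rows; dp [-0.608, 0.422, -0.025] rot [-0.0, -0.0, 0.225] step [-0.152, 0.105, -0.006] [-0.0, -0.0, 0.056]
  -- at [519.9 -80.  189.9]
4 rows; dp [-0.426, 0.592, -0.0] rot [-0.0, -0.0, 0.154] step [-0.106, 0.148, -0.0] [-0.0, -0.0, 0.038]
4 rows; dp [-0.271, 0.677, -0.001] rot [-0.0, -0.0, 0.154] step [-0.068, 0.169, -0.0] [-0.0, -0.0, 0.038]
  -- at [ 541.9 -370.9  190.1]
```

Call:
{"method": "step_arm", "body": {"dp": [[0,0,-0.187],[-0.07,0.01,-0.374],[-0.107,0.017,-0.56],[-0.107,0.017,-0.56]], "delta_rot": [[0,0,0],[0,0,0],[0,0,0],[0,0,0]]}}

```text
time_s: 36.85
tcp_pos: [496.5, 215.1, 184.6]
tcp_rot: [0.763, 0.646, 0.004, 0.001]
wrist_force: [-0.1, 1.0, -0.8]
width: 0.62
gripper_force: 84.5
```

Call:
{"method": "step_arm", "body": {"dp": [[-0.15,0.04,-0.005],[-0.3,0.08,-0.01],[-0.45,0.12,-0.015],[-0.6,0.155,-0.02],[-0.717,0.184,-0.025]], "delta_rot": [[0,0,0.047],[0,0,0.094],[0,0,0.141],[0,0,0.19],[0,0,0.226]]}}

```text
time_s: 37.35
tcp_pos: [506.6, 65.4, 184.3]
tcp_rot: [0.866, 0.5, -0.001, 0.0]
wrist_force: [0.5, 0.7, -1.8]
width: 0.615
gripper_force: 84.2
```

Call:
{"method": "step_arm", "body": {"dp": [[-0.121,0.085,-0.005],[-0.242,0.17,-0.01],[-0.364,0.254,-0.015],[-0.486,0.338,-0.02],[-0.608,0.422,-0.025]], "delta_rot": [[0,0,0.045],[0,0,0.09],[0,0,0.135],[0,0,0.18],[0,0,0.225]]}}

```text
time_s: 37.85
tcp_pos: [519.6, -81.0, 189.3]
tcp_rot: [0.94, 0.341, -0.0, -0.0]
wrist_force: [0.4, -0.3, -1.1]
width: 0.618
gripper_force: 84.2
```

Call:
{"method": "step_arm", "body": {"dp": [[-0.085,0.118,0],[-0.17,0.237,0],[-0.256,0.355,0],[-0.341,0.474,0],[-0.426,0.592,0]], "delta_rot": [[0,0,0.031],[0,0,0.062],[0,0,0.092],[0,0,0.123],[0,0,0.154]]}}

```text
time_s: 38.35
tcp_pos: [530.6, -226.4, 189.1]
tcp_rot: [0.974, 0.225, -0.0, -0.0]
wrist_force: [0.2, 0.2, -1.8]
width: 0.619
gripper_force: 84.2
```

Call:
{"method": "step_arm", "body": {"dp": [[-0.06,0.15,0],[-0.12,0.3,0],[-0.18,0.45,0],[-0.24,0.6,0],[-0.271,0.677,0]], "delta_rot": [[0,0,0.034],[0,0,0.068],[0,0,0.102],[0,0,0.136],[0,0,0.154]]}}

```text
time_s: 38.85
tcp_pos: [540.8, -374.1, 188.6]
tcp_rot: [0.995, 0.105, -0.001, 0.0]
wrist_force: [0.0, 0.2, -2.2]
width: 0.62
gripper_force: 84.2
```

Call:
{"method": "step_arm", "body": {"dp": [[0,0,0.1],[0,0,0.2],[0,0,0.3],[0,0,0.3],[0,0,0.3]], "delta_rot": [[0,0,0],[0,0,0],[0,0,0],[0,0,0],[0,0,0]]}}

```text
time_s: 39.35
tcp_pos: [541.7, -370.6, 129.4]
tcp_rot: [0.994, 0.107, -0.001, -0.0]
wrist_force: [-0.0, -0.4, -0.6]
width: 0.617
gripper_force: 84.4
```

```bash
python3 - <<'E'
from plan import *
plan([(*BOARD,91,12.3)],40,8)
E
```

```text
now [ 541.7 -370.6  129.4] th 12.3 t 39.4 w 0.62 gf 84.4
1 rows; dp [0.0, 0.002, 0.192] rot [-0.001, 0.001, 0.0] step [0.0, 0.002, 0.192] [-0.001, 0.001, 0.0]
  -- at [ 541.8 -371.    91. ]
```

Call:
{"method": "step_arm", "body": {"dp": [[0,0,0.08],[0,0,0.15],[0,0,0.185],[0,0,0.192],[0,0,0.197]], "delta_rot": [[0,0,0],[0,0,0],[0,0,0],[0,0,0],[0,0,0]]}}

```text
time_s: 39.85
tcp_pos: [542.0, -371.0, 90.7]
tcp_rot: [0.994, 0.107, 0.0, 0.0]
wrist_force: [0.0, -0.1, -1.0]
width: 0.619
gripper_force: 84.4
```

Call:
{"method": "step_arm", "body": {"dp": [[0,0,0],[0,0,0],[0,0,0]], "delta_rot": [[0,0,0],[0,0,0],[0,0,0]]}}

```text
time_s: 40.15
tcp_pos: [542.0, -371.0, 90.9]
tcp_rot: [0.994, 0.107, 0.0, 0.0]
wrist_force: [-0.2, 0.5, -0.6]
width: 0.621
gripper_force: 84.4
```

Call:
{"method": "step_arm", "body": {"dp": [[0,0,0.004],[0,0,0.006],[0,0,0.006]], "delta_rot": [[0,0,0],[0,0,0],[0,0,0]]}}

```text
time_s: 40.45
tcp_pos: [542.1, -371.0, 90.0]
tcp_rot: [0.994, 0.107, 0.0, 0.0]
wrist_force: [-0.9, 0.3, 4.4]
width: 0.618
gripper_force: 85.3
```

Call:
{"method": "step_arm", "body": {"dp": [[0,0,0],[0,0,0],[0,0,0],[0,0,0],[0,0,0]], "delta_rot": [[0,0,0],[0,0,0],[0,0,0],[0,0,0],[0,0,0]], "fingers": 1}}

```text
time_s: 40.95
tcp_pos: [541.8, -370.9, 89.1]
tcp_rot: [0.994, 0.107, -0.0, -0.0]
wrist_force: [0.3, -0.1, -0.0]
width: 0.998
gripper_force: 0.0
```

Call:
{"method": "step_arm", "body": {"dp": [[0,0,-0.05],[0,0,-0.15],[0,0,-0.3],[0,0,-0.5],[0,0,-0.65]], "delta_rot": [[0,0,0],[0,0,0],[0,0,0],[0,0,0],[0,0,0]]}}

```text
time_s: 41.45
tcp_pos: [542.2, -371.1, 222.5]
tcp_rot: [0.994, 0.107, 0.001, 0.001]
wrist_force: [0.5, -0.5, 0.0]
width: 1.0
gripper_force: 0.0
```

```bash
python3 - <<'E'
from plan import *
snap('wrist','w5'); snap('side','si11'); snap('scene','sc11')
a=SW+80*U(PSW)
plan([(600,-100,215,50),(640,120,200,94.2),(*a,140,94.2),(*a,60,94.2),(*(SW-2*U(PSW)),60,94.2)],45,8)
E
```

```text
now [ 542.9 -371.6  222.6] th 12.3 t 41.6 w 1.0 gf 0.0
4 rows; dp [0.284, -0.633, 0.018] rot [0.003, -0.002, -0.21] step [0.071, -0.158, 0.004] [0.001, -0.001, -0.052]
3 rows; dp [0.474, -0.507, 0.019] rot [-0.0, -0.0, -0.209] step [0.158, -0.169, 0.006] [-0.0, -0.0, -0.07]
  -- at [ 600.1 -100.   215. ]
3 rows; dp [0.485, -0.277, 0.038] rot [-0.0, -0.0, -0.246] step [0.162, -0.092, 0.013] [-0.0, -0.0, -0.082]
3 rows; dp [0.555, -0.074, 0.037] rot [0.0, -0.0, -0.245] step [0.185, -0.025, 0.012] [0.0, -0.0, -0.082]
  -- at [640.  120.1 200. ]
4 rows; dp [0.786, 0.189, 0.3] rot [0.0, -0.0, -0.0] step [0.197, 0.047, 0.075] [0.0, -0.0, -0.0]
  -- at [666.2 279.7 140.1]
2 rows; dp [0.0, -0.0, 0.4] rot [0.0, -0.0, -0.0] step [0.0, -0.0, 0.2] [0.0, -0.0, -0.0]
  -- at [666.2 279.7  60.1]
2 rows; dp [-0.41, -0.0, 0.0] rot [0.0, -0.0, -0.0] step [-0.205, -0.0, 0.0] [0.0, -0.0, -0.0]
  -- at [672.2 197.9  60. ]
```

Call:
{"method": "step_arm", "body": {"dp": [[0.071,-0.158,0.004],[0.142,-0.316,0.009],[0.213,-0.475,0.014],[0.284,-0.633,0.018],[0.284,-0.633,0.018]], "delta_rot": [[0,0,-0.052],[0,0,-0.105],[0,0,-0.158],[0,0,-0.21],[0,0,-0.21]], "fingers": -1}}

```text
time_s: 42.1
tcp_pos: [571.6, -228.1, 215.0]
tcp_rot: [0.962, 0.274, 0.0, -0.002]
wrist_force: [0.6, 0.7, -0.3]
width: 0.146
gripper_force: 0.0
```

Call:
{"method": "step_arm", "body": {"dp": [[0.12,-0.127,0.005],[0.24,-0.254,0.01],[0.36,-0.38,0.015],[0.474,-0.507,0.019],[0.474,-0.507,0.019]], "delta_rot": [[0,0,-0.052],[0,0,-0.105],[0,0,-0.157],[0,0,-0.209],[0,0,-0.209]]}}

```text
time_s: 42.6
tcp_pos: [599.4, -92.9, 211.2]
tcp_rot: [0.904, 0.427, 0.001, -0.002]
wrist_force: [0.3, 0.1, -0.1]
width: 0.002
gripper_force: 0.0
```

Call:
{"method": "step_arm", "body": {"dp": [[0.121,-0.069,0.01],[0.242,-0.138,0.02],[0.364,-0.208,0.03],[0.485,-0.277,0.038],[0.485,-0.277,0.038]], "delta_rot": [[0,0,-0.061],[0,0,-0.123],[0,0,-0.184],[0,0,-0.246],[0,0,-0.246]]}}

```text
time_s: 43.1
tcp_pos: [618.6, 14.9, 203.4]
tcp_rot: [0.806, 0.592, 0.0, -0.002]
wrist_force: [-0.4, 0.7, -0.1]
width: 0.0
gripper_force: 0.0
```

Call:
{"method": "step_arm", "body": {"dp": [[0.139,-0.018,0.01],[0.278,-0.037,0.02],[0.416,-0.055,0.03],[0.555,-0.074,0.037],[0.555,-0.074,0.037]], "delta_rot": [[0,0,-0.061],[0,0,-0.123],[0,0,-0.184],[0,0,-0.245],[0,0,-0.245]]}}

```text
time_s: 43.6
tcp_pos: [638.3, 124.5, 196.0]
tcp_rot: [0.679, 0.734, 0.0, -0.001]
wrist_force: [0.1, -0.0, -0.7]
width: 0.004
gripper_force: 0.0
```

Call:
{"method": "step_arm", "body": {"dp": [[0.197,0.047,0.03],[0.394,0.094,0.06],[0.59,0.141,0.12],[0.786,0.189,0.25],[0.786,0.189,0.3]], "delta_rot": [[0,0,0],[0,0,0],[0,0,0],[0,0,0],[0,0,0]]}}

```text
time_s: 44.1
tcp_pos: [662.7, 285.8, 133.4]
tcp_rot: [0.679, 0.734, -0.001, -0.002]
wrist_force: [-0.4, 0.8, -0.0]
width: 0.003
gripper_force: 0.0
```

```bash
python3 - <<'E'
from plan import *
a=SW+80*U(PSW)
plan([(*a,60,94.2),(*(SW-2*U(PSW)),60,94.2)],45,8)
E
```

```text
now [662.7 285.8 133.4] th 94.4 t 44.1 w 0.0 gf 0.0
2 rows; dp [-0.033, 0.016, 0.367] rot [-0.003, -0.002, 0.003] step [-0.017, 0.008, 0.183] [-0.002, -0.001, 0.002]
  -- at [666.1 279.6  60. ]
2 rows; dp [-0.41, 0.001, 0.0] rot [0.0, 0.0, -0.0] step [-0.205, 0.001, 0.0] [0.0, 0.0, -0.0]
  -- at [672.2 197.9  60.1]
```

Call:
{"method": "step_arm", "body": {"dp": [[-0.03,0.016,0.12],[-0.03,0.016,0.24],[-0.03,0.016,0.367],[-0.03,0.016,0.367],[-0.03,0.016,0.367]], "delta_rot": [[0,0,0.003],[0,0,0.003],[0,0,0.003],[0,0,0.003],[0,0,0.003]]}}

```text
time_s: 44.6
tcp_pos: [668.9, 272.9, 63.3]
tcp_rot: [0.683, 0.73, -0.001, 0.0]
wrist_force: [0.4, -0.0, -0.1]
width: -0.006
gripper_force: 0.0
```

Call:
{"method": "step_arm", "body": {"dp": [[-0.1,0,0],[-0.2,0,0],[-0.3,0,0],[-0.4,0,0],[-0.41,0,0]], "delta_rot": [[0,0,0],[0,0,0],[0,0,0],[0,0,0],[0,0,0]]}}

```text
time_s: 45.1
tcp_pos: [675.2, 191.3, 65.3]
tcp_rot: [0.684, 0.73, 0.002, -0.0]
wrist_force: [-0.0, 5.6, 0.4]
width: -0.003
gripper_force: 3.2
```

Call:
{"method": "step_arm", "body": {"dp": [[0,0,0],[0,0,0],[0,0,0]], "delta_rot": [[0,0,0],[0,0,0],[0,0,0]]}}

```text
time_s: 45.4
tcp_pos: [674.8, 191.5, 64.2]
tcp_rot: [0.683, 0.731, 0.0, 0.001]
wrist_force: [-0.2, 0.7, 0.5]
width: -0.001
gripper_force: 0.3
```

Call:
{"method": "step_arm", "body": {"dp": [[0.1,0,0],[0.2,0,0],[0.2,0,-0.2],[0.2,0,-0.45],[0.2,0,-0.6]], "delta_rot": [[0,0,0],[0,0,0],[0,0,0],[0,0,0],[0,0,0]]}}

```text
time_s: 45.9
tcp_pos: [672.4, 232.3, 187.1]
tcp_rot: [0.683, 0.731, 0.001, 0.001]
wrist_force: [0.3, -0.1, 0.4]
width: 0.001
gripper_force: 0.0
```

Call:
{"method": "step_arm", "body": {"dp": [[0.2,0,-0.2],[0.4,0,-0.3],[0.4,0,-0.3],[0.4,0,-0.3],[0.4,0,-0.3]], "delta_rot": [[0,0,0],[0,0,0],[0,0,0],[0,0,0],[0,0,0]]}}

```text
time_s: 46.4
tcp_pos: [666.4, 310.5, 242.4]
tcp_rot: [0.683, 0.73, -0.001, 0.001]
wrist_force: [-0.7, -0.2, 0.3]
width: -0.001
gripper_force: 0.0
```

```bash
python3 - <<'E'
from plan import *
c=snap('scene','sc12'); s=snap('side','si12'); w=load('w5')
E=lambda l,h:(np.array([(x,y,h) for x,y in l],float)@R.from_euler('z',np.radians(PHB)).as_matrix().T+[*BOARD,0])
def ov(c,L=((65,95,6),(30,62,66),(27,49,120))):
    im=c['img'][:,:,::-1].copy()
    for a,b,h in L: cv2.polylines(im,[w2pix(c,E([(-a,b),(-a,-b),(a,-b),(a,b)],h)).round().astype(int).reshape(-1,1,2)],True,(0,255,0),1)
    return im
im=ov(s); print('ball off',w2pix(s,[*(SW-29*U(PSW)),75]),w2pix(c,[*(SW-29*U(PSW)),75]))
top=np.hstack([cv2.resize(ov(w)[40:360,180:480],(280,300)),cv2.resize(im[80:220,330:450],(257,300)),cv2.resize(c['img'][280:380,280:360,::-1],(240,300))])
bot=np.hstack([cv2.resize(s['img'][80:400,60:480,::-1],(394,300)),cv2.resize(c['img'][150:450,140:540,::-1],(383,300))])
cv2.imwrite('pics/fin.png',np.vstack([top,bot]))
o=env.get_obs(); print(o['tcp_pos'],o['wrist_force'])
E
```

```text
ball off [[187.72523346 257.23609233]] [[311.62757668 309.86385682]]
[666.53845809 310.12012358 242.35368711] [ 0.41911149 -1.15179443 -0.40576666]
```

View pics/fin.png

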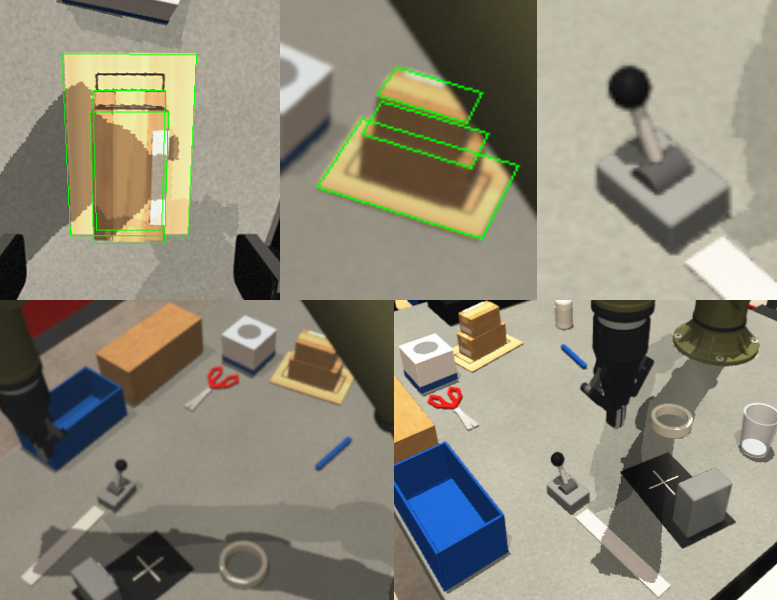

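The lever ball sits at scene (310.7,309.3), against a predicted (311.6,309.9) for off. The stack fits its overlays within a few millimetres, and the bystanders look undisturbed. Handing in.

```bash
python3 -c "
from plant import env
print(env.close_job())"
```

```text
the job is handed in; nothing more can be done
None
```

The job is handed in, but no verdict came back: only the medium and small boxes were present; I showed each to the reader left, front, right, stacked them on the board, and threw the lever on first and off last. Camera checks confirmed everything except the small box's right-end reading, which I judged from the arm's pose alone.

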